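# Nest empty meal trays into the leaning tray loader and push the stack down

### The arm

A 6-joint arm with a two-finger parallel gripper is mounted at the origin on the work surface. World frame = base frame: x ahead of the robot, y to its left, z up, the work surface at z = 0. Lengths are in m, angles in degrees, forces in N, time in s.
With the tool pointing down it reaches from about 0.3 to 0.75 m from the base axis. Payload 8.5 kg.
Tool frame: the origin (TCP) lies between the finger pads; the fingertips stand 14 mm ahead of it and the grasp point (between the pads) lies 5 mm behind it; z points along the fingers, y is the direction in which the jaws open and shut (so a half turn about z gives the same grasp; the last joint's range is limited). The gripper opens to 85 mm and grips with 20 to 120 N. Pads are 22 mm wide; open, the fingers measure 114 mm over their backs; the gripper's body (76 mm by 85 mm) begins 54 mm behind the grasp point. The pads swing forward as they close: fully open they stand 13 mm farther back than shut.
Start: joints at [55.331, 21.807, 74.336, -0, 83.858, -12.336], TCP at [0.209, 0.509, 0.245] pointing down, gripper open.
Joint ranges: [-178.18, 178.18], [-50.72, 133.34], [12.68, 142.11], [-81.47, 261.47], [9.98, 163.14], [-165.26, 165.26]. Speed limits (degrees/s): [136.94, 136.94, 180, 180, 180, 180].

### API

Orientations are given as a 3x3 rotation matrix whose columns are the frame's x, y, z axes.
In Python, from rig import env gives the robot as it stands.
- The arm moves only by the tool move_arm, never from a script. Its argument "series" is a list of rows, each a list of 3 entries, a list of its own where there are three numbers: the closure in counts, from 0 (fully open) to 255 (shut), then the shift along the world's x, y, z in cm, then the turn, a rotation vector about the world's x, y, z in degrees. A call has 1 to 10 rows; each row shifts and turns the commanded pose from where the row before left it; what a row does not reach is not made up. A row lasts 1/12 s, in which the tool goes at most 41.7 mm and 7.16 degrees, less where a joint would pass 70% of its speed; a pose out of reach is approached as far as the arm can. A call is refused whole if a number of a shift passes 4.17 or a number of a turn 7.16, either way. A call with a gripper value outside its range is refused whole. The fingers move at their own pace and stop on an object; "newtons" is the grip in N (left out, the last holds). Time passes only in rows, so rows that do not move let the fingers close. It gives the time, the measured TCP pose, the force and the opening at its end, in the units of the state.
- env.observe(): the state, without advancing time (a new reading comes with each control period).
- env.get_image(name): name is "scene" or "top" or "wrist"; returns a dict with "color" (480x640x3 uint8, red, green, blue), "fx", "fy", "cx", "cy" (pixels), "position" and "orientation" of the camera in the world. Camera axes: x right, y down, z forward; pixel columns grow to the right and rows downward; lengths in m; the calibration is good to about 2 mm. A picture is of the moment at which its call begins. There is no depth.
- env.close_job(): hands the job in, once; it reports no verdict.
The state is a dict: "time_s": time; "q": joint angles; "qvel": joint speeds; "joint_efforts": joint torques, N m; "position": TCP position; "tool_rot": TCP orientation; "ft_force": force on the tool from outside, world axes, zero at the start; "wrist_torque": the same for the moment, N m; "grip_width": finger opening in m.
Only numpy, scipy, OpenCV 4.12 (cv2) and the standard library are available. Lean on these libraries where they do the work, as an engineer would, in place of code of your own. Each camera call takes 0.05 s, during which the arm holds its last target. There are 200 camera calls.

### The job

Load the tray loader: nest the two loose small trays, the right way up, one inside the other into the tray that is already fixed in the loader's leaning carriage, each fully home on the collar below. Then press the nested stack down along its slope until the stiff carriage is on its bottom stop, lean on it there with about 20 N (never more than 40) for a good half second to set the trays, and let go. Leave the bigger tray, the film roll, the bowl and the jar where they are.

Things in the scene. Friction and masses are not known exactly. Their poses are not given: they have to be found in the camera images.
- tray_a: Loose white plastic tray, open side up: 100 (x) x 66 (y) x 45 mm high, 50 g. From 27 to 45 mm above its foot the outside is a vertical collar, to be gripped across the 66 mm; below, walls slope in 15 degrees to a 74 x 40 mm foot. Walls 3 mm, floor 4 mm, rim 4 mm wide, mouth 92 x 58, inner floor 70 x 36 mm. Origin: centre of the underside; z up through the mouth, x along the long side.
- tray_b: Second loose tray, same as tray_a; they may go in either order and either way round. Trays nest at 18 mm pitch: the upper collar's underside rests on the lower rim, with 1.7 mm play each side when home, so only parallel trays go home.
- nest (a point): Centre of the underside of the tray fixed in the loader's carriage (same shape as the loose ones). Moves with the carriage. z: the nesting and sliding direction, leaning 0.5 rad from vertical towards the loader's front, roughly towards the robot; x: long side, up the slope away from the robot; y: short side, level. Home trays have their origins 18 and 36 mm along z from here, axes parallel.
- loader: Tray loader, fixed to the bench: white wedge housing 124 mm wide on a foot plate 190 x 160 mm, and above it the sliding carriage, a steel frame plate 150 x 120 x 6 mm around the fixed tray, plate top 23 mm along z from nest, fixed rim 45 mm. Beside the tray nothing stands higher than the plate. Origin: on the bench, 65 mm behind the foot plate's front edge; x towards the loader's back, z up.
- carriage (a joint): How far the carriage has slid down along its slope, in m: 0 at the top, 0.030 on its bottom stop (plate on four sleeves). The fixed tray sits on rubber mounts that give about 2.5 mm more under 20 N. Starts 0 to 0.012 down; friction holds it where it is left; about 7 N along the slope slides it, under 5 N it stays put.
- big_tray: Bystander: bigger tray of the same form, 140 x 92 x 63 mm; it does not fit. Origin: centre of the underside.
- film_roll: Bystander: upright roll of sealing film, diameter 84 mm, 160 mm high. Origin: centre of the underside.
- bowl: Bystander: steel bowl, diameter 120 mm, 50 mm high. Origin: centre of the underside.
- jar: Bystander: glass jar with a steel lid, diameter 64 mm, 100 mm high. Origin: centre of the underside.
Not all that is in view belongs to the job. Leave any blue look-alike of the tray_b alone.

How it is judged (in metres and radians):
On the way:
1. with both trays nested home and the carriage on its bottom stop, the stack is pressed down with more than 14 N for 0.3 s (value of joint carriage above 0.027 m and ((z of tray_a in the frame of nest between 0.015 and 0.021 m and x of tray_a in the frame of nest between -0.004 and 0.004 m and y of tray_a in the frame of nest between -0.004 and 0.004 m and angle between the z axis of each of tray_a, tray_b and the z axis of nest, either way round below 0.06 rad and angle between each of tray_a, tray_b's own z axis and vertical below 0.8 rad and linear speed of each of tray_a, tray_b below 0.02 m/s and z of tray_b in the frame of nest between 0.033 and 0.039 m and x of tray_b in the frame of nest between -0.006 and 0.006 m and y of tray_b in the frame of nest between -0.006 and 0.006 m) or (z of tray_b in the frame of nest between 0.015 and 0.021 m and x of tray_b in the frame of nest between -0.004 and 0.004 m and y of tray_b in the frame of nest between -0.004 and 0.004 m and angle between the z axis of each of tray_b, tray_a and the z axis of nest, either way round below 0.06 rad and angle between each of tray_b, tray_a's own z axis and vertical below 0.8 rad and linear speed of each of tray_b, tray_a below 0.02 m/s and z of tray_a in the frame of nest between 0.033 and 0.039 m and x of tray_a in the frame of nest between -0.006 and 0.006 m and y of tray_a in the frame of nest between -0.006 and 0.006 m)) and contact force between any of tray_a, tray_b and loader above 14 N), for 0.3 s.
At the end, for the whole second after the job is handed in: The carriage is within 3 mm of its bottom stop, and both loose trays are at rest, open side up, nested in the fixed tray in either order: origins 18 and 36 mm (each within 3 mm) along the nest's z, within 4 mm (first) and 6 mm (second) of it in its x and y, tilted less than 0.06 rad from it (value of joint carriage above 0.027 m and ((z of tray_a in the frame of nest between 0.015 and 0.021 m and x of tray_a in the frame of nest between -0.004 and 0.004 m and y of tray_a in the frame of nest between -0.004 and 0.004 m and angle between the z axis of each of tray_a, tray_b and the z axis of nest, either way round below 0.06 rad and angle between each of tray_a, tray_b's own z axis and vertical below 0.8 rad and linear speed of each of tray_a, tray_b below 0.02 m/s and z of tray_b in the frame of nest between 0.033 and 0.039 m and x of tray_b in the frame of nest between -0.006 and 0.006 m and y of tray_b in the frame of nest between -0.006 and 0.006 m) or (z of tray_b in the frame of nest between 0.015 and 0.021 m and x of tray_b in the frame of nest between -0.004 and 0.004 m and y of tray_b in the frame of nest between -0.004 and 0.004 m and angle between the z axis of each of tray_b, tray_a and the z axis of nest, either way round below 0.06 rad and angle between each of tray_b, tray_a's own z axis and vertical below 0.8 rad and linear speed of each of tray_b, tray_a below 0.02 m/s and z of tray_a in the frame of nest between 0.033 and 0.039 m and x of tray_a in the frame of nest between -0.006 and 0.006 m and y of tray_a in the frame of nest between -0.006 and 0.006 m))); the robot touches nothing.
It fails at once if a bystander (bigger tray, film roll, bowl, jar) is moved more than 30 mm or tipped over (distance of any of big_tray, film_roll, bowl, jar from where it was at the start of the episode above 0.03 m or angle between any of big_tray, film_roll, bowl, jar's own z axis and vertical above 0.3 rad).
It fails at once if the trays are forced or dropped: a tray is pressed with more than 45 N on the loader or on the other tray (contact force between any of tray_a, tray_b and loader above 45 N or contact force between tray_a and tray_b above 45 N).
It also fails if it takes over 56 s, if anything falls off the work surface, if the arm or the gripper's body presses on something with over 40 N, if the wrist force passes 120 N, or if a joint passes its speed limit or range.

## Working session

There is one attempt and no reset: what is moved stays moved. The work goes in short steps, Python scripts to look and compute and a tool call to move; the robot and the scene stay as the last step left them, time stands still between calls to the robot, and variables do not carry over. Pictures are saved under pics/ and viewed, and the job is handed in when it is done.

Besides the shell and the picture viewer there is one more tool, called after "Request:" by a JSON object that holds its "name" and its "arguments", one argument or row to a line. move_arm: Moves the arm, as the interface text tells. Its arguments: {"type":"object","properties":{"series":{"type":"array","items":{"type":"array"}},"newtons":{"type":"number"}},"required":["series"]}

```bash
mkdir -p pics; ls; cat > h.py <<'E'
import numpy as np, cv2
from rig import env
def snap(name,fn):
    d=env.get_image(name); cv2.imwrite('pics/'+fn,d['color'][:,:,::-1]); np.save('pics/'+fn+'.npy',d,allow_pickle=True); return d
def ray(d,u,v):
    r=np.array(d['orientation'])@np.array([(u-d['cx'])/d['fx'],(v-d['cy'])/d['fy'],1]); return np.array(d['position']),r/np.linalg.norm(r)
def onz(d,u,v,z):
    p,r=ray(d,u,v); return p+r*(z-p[2])/r[2]
def proj(d,P):
    c=np.array(d['orientation']).T@(np.array(P)-np.array(d['position'])); return np.array([d['fx']*c[0]/c[2]+d['cx'],d['fy']*c[1]/c[2]+d['cy']])
def load(fn): return np.load('pics/'+fn+'.npy',allow_pickle=True).item()
E
python3 - <<'E'
from h import *
for n in ('scene','top','wrist'):
    d=snap(n,n+'0.png'); print(n,d['fx'],d['fy'],d['cx'],d['cy'],d['position'],np.round(d['orientation'],3).tolist())
print(env.observe())
E
```

```text
pics
scene 434.42109812427617 434.42109812427617 319.26141723366754 238.6079274450237 [1.18447986 0.24968028 0.98871406] [[-0.34, 0.764, -0.548], [0.94, 0.27, -0.207], [-0.01, -0.585, -0.811]]
top 476.3709404418144 476.3709404418144 324.1596759637435 234.04240989526832 [0.47014487 0.01393702 1.41510617] [[0.018, -0.997, 0.073], [-1.0, -0.02, -0.015], [0.016, -0.073, -0.997]]
wrist 390.5196295443366 390.5196295443366 315.21408313577984 242.70357173258003 [0.14337185 0.53414085 0.37392599] [[0.381, 0.889, 0.255], [0.925, -0.366, -0.106], [-0.001, 0.277, -0.961]]
{'time_s': 0.15, 'q': array([ 5.53316297e+01,  2.18333773e+01,  7.43717803e+01,  1.46375912e-03,
        8.38590441e+01, -1.23357419e+01]), 'qvel': array([-0.00119869, -0.17533005, -0.17102894, -0.10975124,  0.03320384,
        0.02590588]), 'joint_efforts': array([ 2.20565569e-03, -4.48622847e+01, -2.31339991e+01, -1.71532047e-04,
        3.86152664e-03,  1.27397297e-05]), 'position': array([0.20886711, 0.50857532, 0.2448595 ]), 'tool_rot': array([[-9.24992347e-01,  3.79985163e-01, -6.58277729e-04],
       [ 3.79985641e-01,  9.24991940e-01, -9.07141146e-04],
       [ 2.64201418e-04, -1.08923470e-03, -9.99999372e-01]]), 'ft_force': array([-0.00084374, -0.58270967,  0.00515852]), 'wrist_torque': array([ 0.00107019, -0.0013226 ,  0.02668955]), 'grip_width': 0.0852586601483284}
```

View pics/scene0.png

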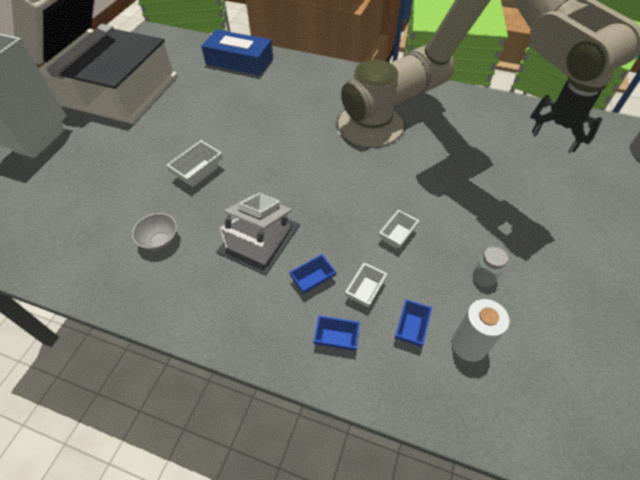

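View pics/top0.png

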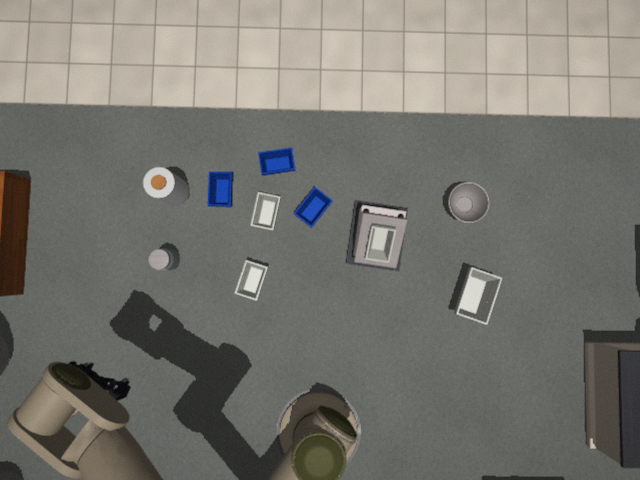

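View pics/wrist0.png

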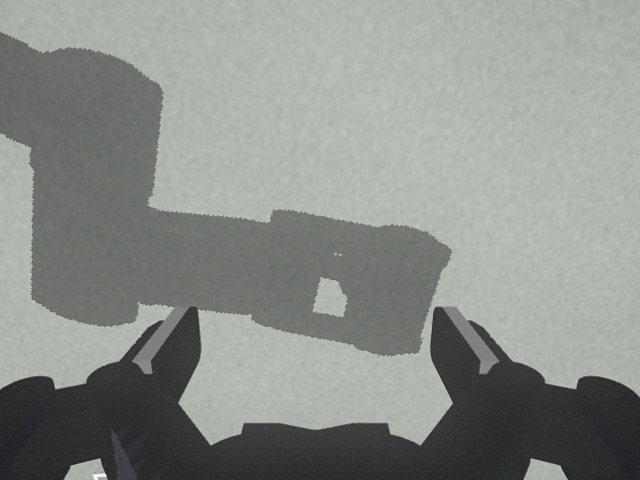

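Candidates in top: small white trays at (265,211) and (251,279). The big white tray at (478,293), the fixed one at (380,242) and the blue look-alikes at (277,161), (220,188) and (312,207) are not for grasping. Next I measure them and check in a crop.

```bash
python3 - <<'E'
from h import *
d=load('top0.png'); im=d['color']; hsv=cv2.cvtColor(im,cv2.COLOR_RGB2HSV)
m=((hsv[:,:,2]>150)&(hsv[:,:,1]<40)).astype(np.uint8); m[:120]=0
m=cv2.morphologyEx(m,cv2.MORPH_CLOSE,np.ones((5,5)))
for c in cv2.findContours(m,cv2.RETR_EXTERNAL,cv2.CHAIN_APPROX_NONE)[0]:
    if cv2.contourArea(c)<250: continue
    r=cv2.minAreaRect(c); b=cv2.boxPoints(r)
    w=np.array([onz(d,*p,.045) for p in b]); e=w[1]-w[0]; f=w[2]-w[1]
    print(np.round(r[0]),w.mean(0).round(4),np.linalg.norm(e).round(4),np.linalg.norm(f).round(4),'ang e',np.degrees(np.arctan2(e[1],e[0])).round(1))
cv2.imwrite('pics/crop.png',cv2.resize(im[140:340,140:500,::-1],None,fx=2.2,fy=2.2,interpolation=cv2.INTER_CUBIC))
s=load('scene0.png')['color']
cv2.imwrite('pics/crops.png',cv2.resize(s[180:280,200:320,::-1],None,fx=6,fy=6,interpolation=cv2.INTER_CUBIC))
E
```

```text
[479. 296.] [ 0.4016 -0.4548  0.045 ] 0.1438 0.0946 ang e -18.7
[251. 280.] [0.4347 0.2005 0.045 ] 0.1004 0.068 ang e -16.7
[158. 259.] [0.4895 0.4655 0.045 ] 0.0541 0.0514 ang e -88.9
[380. 236.] [ 0.5682 -0.1688  0.045 ] 0.1644 0.1348 ang e -7.6
[265. 211.] [0.6344 0.166  0.045 ] 0.1013 0.0682 ang e -10.8
[158. 182.] [0.7117 0.4752 0.045 ] 0.0893 0.0877 ang e -88.7
```

View pics/crop.png

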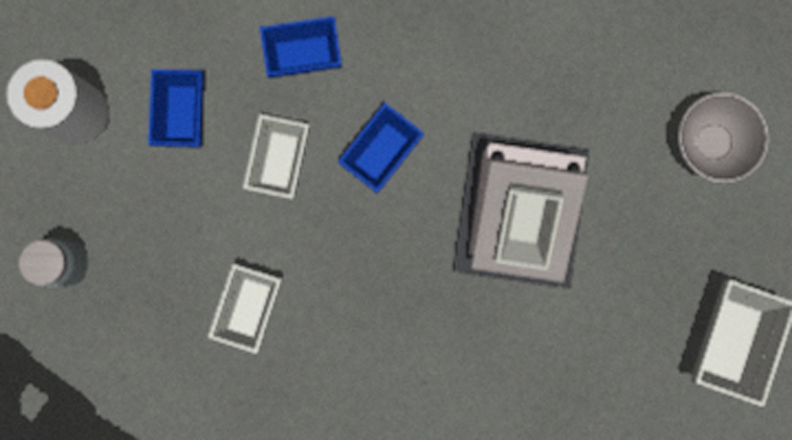

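View pics/crops.png

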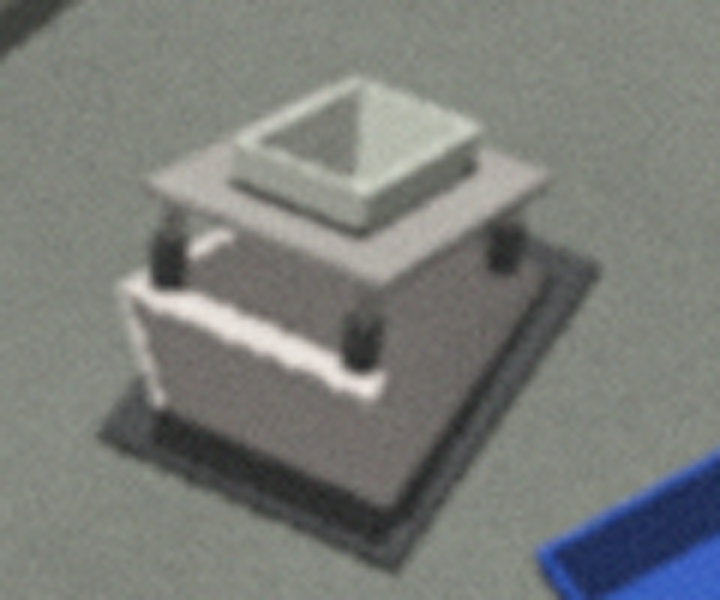

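The crop shows two upright small white trays and the loader with its white fixed tray, in line with the list above. Measured sizes of about 100 x 68 mm agree with the description. I'm moving above the nearer one.

Request:
{"name": "move_arm", "arguments": {
  "series": [
    [0, [2.2, -3.1, -0.5], [0, 0, 0.6]],
    [0, [2.2, -3.1, -0.5], [0, 0, 0.6]],
    [0, [2.2, -3.1, -0.5], [0, 0, 0.6]],
    [0, [2.2, -3.1, -0.5], [0, 0, 0.6]],
    [0, [2.2, -3.1, -0.5], [0, 0, 0.6]],
    [0, [2.2, -3.1, -0.5], [0, 0, 0.6]],
    [0, [2.2, -3.1, -0.5], [0, 0, 0.6]],
    [0, [2.2, -3.1, -0.5], [0, 0, 0.6]],
    [0, [2.2, -3.1, -0.5], [0, 0, 0.6]],
    [0, [2.2, -3.1, -0.5], [0, 0, 0.6]]
  ]
}}

```text
time_s: 0.98
position: [0.4296, 0.197, 0.1951]
tool_rot: [[-0.96, 0.281, -0.0], [0.281, 0.96, 0.0], [0.0, -0.0, -1.0]]
ft_force: [0.7, -0.4, 0.1]
grip_width: 0.0859
```

```bash
cat >> h.py <<'E'
def st():
    o=env.observe(); R=np.array(o['tool_rot']); print('t',round(o['time_s'],2),'p',np.round(o['position'],4),'yaw_y',np.degrees(np.arctan2(R[1,1],R[0,1])).round(2),'z',np.round(R[:,2],3),'F',np.round(o['ft_force'],1),'w',round(o['grip_width'],4)); return o
def rect(d,z,seed=None,thr=150):
    im=d['color'];hsv=cv2.cvtColor(im,cv2.COLOR_RGB2HSV)
    m=((hsv[:,:,2]>thr)&(hsv[:,:,1]<40)).astype(np.uint8)
    for c in cv2.findContours(m,cv2.RETR_EXTERNAL,cv2.CHAIN_APPROX_NONE)[0]:
        if cv2.contourArea(c)<1500: continue
        w=np.array([onz(d,*p,z)[:2] for p in c[:,0].astype(float)])
        r=cv2.minAreaRect((w*1000).astype(np.float32)); b=cv2.boxPoints(r); e=max(b[1]-b[0],b[2]-b[1],key=np.linalg.norm)
        print(np.round(c[:,0].mean(0)),'c',np.round(r[0],1),'size',np.round(r[1],1),'long ang',np.degrees(np.arctan2(e[1],e[0])).round(1))
E
python3 - <<'E'
from h import *
st(); d=snap('wrist','w1.png'); rect(d,.045)
h=cv2.cvtColor(d['color'],cv2.COLOR_RGB2HSV); print(h[240,320],h[100,100])
E
```

```text
t 0.98 p [0.4296 0.197  0.1951] yaw_y 73.69 z [-0.  0. -1.] F [ 0.7 -0.4  0.1] w 0.0859
[526. 174.] c [468.4 357.7] size [303.1 185.6] long ang 8.1
[209. 251.] c [442. 142.] size [371.9 319.2] long ang 61.0
[ 45   9 167] [ 51  10 177]
```

View pics/w1.png

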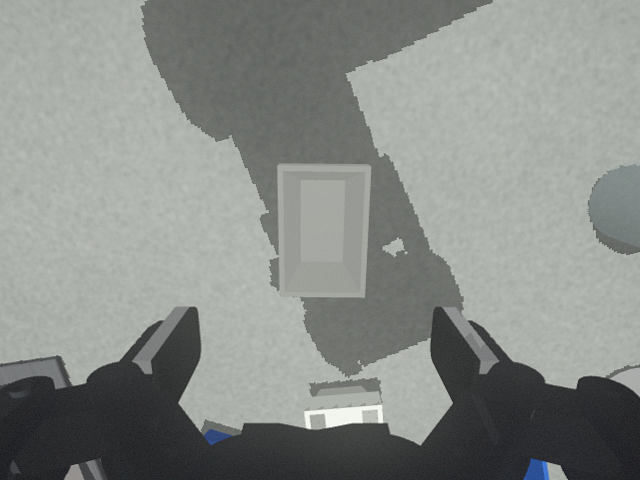

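The wrist picture shows the tray in the arm's shadow, rim corners about (278,164), (371,164), (366,297), (280,297). I take those corners directly.

```bash
python3 - <<'E'
from h import *
d=load('w1.png'); im=d['color']
g=im[140:320,250:400]; cv2.imwrite('pics/c1.png',cv2.resize(g[:,:,::-1],None,fx=4,fy=3.3))
P=np.array([onz(d,*p,.045)[:2] for p in [(278,164),(371,164),(366.5,297),(280,297)]])
print(P.round(4),P.mean(0)); L=[np.linalg.norm(P[i]-P[i-1]).round(4) for i in range(4)]; print(L)
e=P[3]-P[0]+P[2]-P[1]; print(np.degrees(np.arctan2(e[1],e[0])))
E
```

```text
[[0.3762 0.1839]
 [0.3946 0.2467]
 [0.492  0.2186]
 [0.4732 0.1543]] [0.43400524 0.20088134]
[np.float64(0.1014), np.float64(0.0654), np.float64(0.1014), np.float64(0.067)]
-16.524487353004613
```

View pics/c1.png

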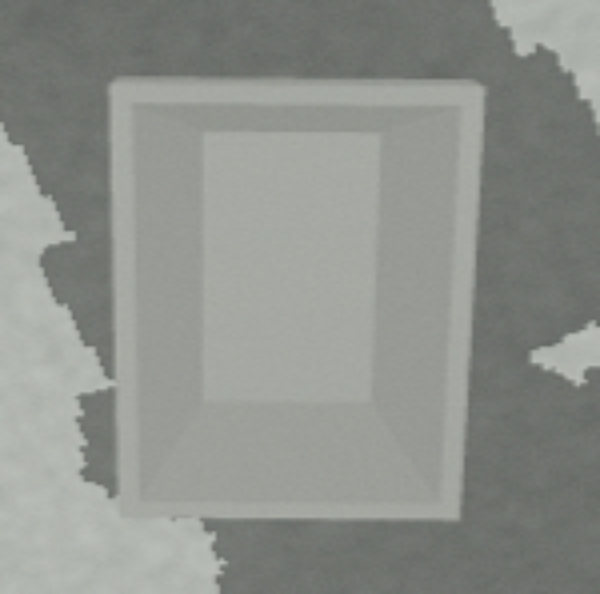

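Request:
{"name": "move_arm", "arguments": {
  "series": [
    [0, [0.44, 0.39, -3.2], [0, 0, 0]],
    [0, [0, 0, -3.8], [0, 0, 0]],
    [0, [0, 0, -3.8], [0, 0, 0]],
    [0, [0, 0, -3.1], [0, 0, 0]],
    [0, [0, 0, -1.8], [0, 0, 0]],
    [0, [0, 0, 0], [0, 0, 0]],
    [255, [0, 0, 0], [0, 0, 0]],
    [255, [0, 0, 0], [0, 0, 0]],
    [255, [0, 0, 0], [0, 0, 0]],
    [255, [0, 0, 0], [0, 0, 0]]
  ],
  "newtons": 25
}}

```text
time_s: 1.87
position: [0.434, 0.2028, 0.0395]
tool_rot: [[-0.96, 0.281, 0.003], [0.281, 0.96, 0.0], [-0.002, 0.001, -1.0]]
ft_force: [0.1, 0.0, -0.9]
grip_width: 0.0651
```

```bash
python3 - <<'E'
from h import *
st(); d=snap('wrist','w2.png')
E
```

```text
t 1.87 p [0.434  0.2028 0.0395] yaw_y 73.68 z [ 0.003  0.    -1.   ] F [ 0.1  0.  -0.9] w 0.0651
```

View pics/w2.png

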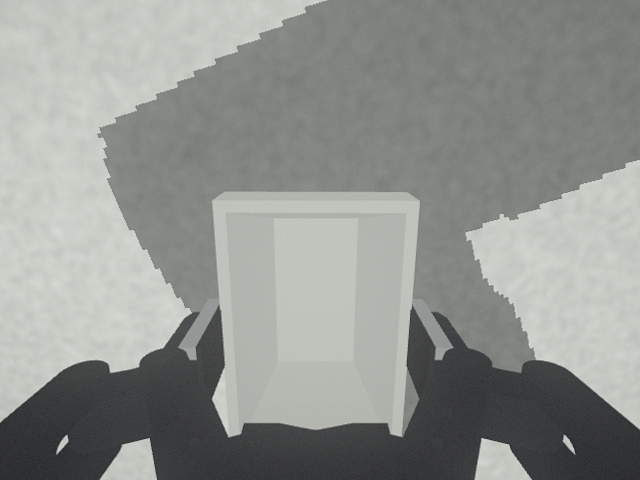

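The tray is gripped squarely (65 mm opening). Next I triangulate the fixed rim from the top and scene pictures.

```bash
cat >> h.py <<'E'
def tri(obs):
    A=np.zeros((3,3));b=np.zeros(3)
    for d,uv in obs:
        p,r=ray(d,*uv);M=np.eye(3)-np.outer(r,r);A+=M;b+=M@p
    X=np.linalg.solve(A,b); return X,[np.round(proj(d,X)-uv,1) for d,uv in obs]
def nestfit(X):
    X=np.array(X) # corners far+y, far-y, near-y, near+y
    ex=X[0]+X[1]-X[2]-X[3]; ey=X[0]+X[3]-X[1]-X[2]
    print('len',np.linalg.norm(ex).round(4)/2,np.linalg.norm(ey).round(4)/2,'slope',np.arctan2(ex[2],np.hypot(ex[0],ex[1])).round(3),'yaw x',np.degrees(np.arctan2(ex[1],ex[0])).round(2),'yaw y-90',np.degrees(np.arctan2(ey[1],ey[0])).round(2)-90,'y slope',(ey[2]/np.linalg.norm(ey)).round(3),'rim centre',X.mean(0).round(4))
E
python3 - <<'E'
from h import *
t=load('top0.png');s=load('scene0.png')
T=[(370.9,224.1),(395.9,226.4),(390,261.8),(366.4,258.2)]
S=[(261.3,212.5),(239.5,203.3),(259.7,193),(280.3,201.3)]
X=[]
for a,b in zip(T,S):
    x,e=tri([(t,a),(s,b)]); X.append(x); print(x.round(4),e)
nestfit(X)
cv2.imwrite('pics/c2.png',cv2.resize(t['color'][195:280,335:420,::-1],None,fx=7,fy=7,interpolation=cv2.INTER_CUBIC))
E
```

```text
[ 0.5913 -0.1285  0.1505] [array([-0.3,  0.1]), array([-0.3, -0. ])]
[ 0.5853 -0.1931  0.1542] [array([-0.9,  0.4]), array([-1.1, -0.1])]
[ 0.492  -0.1871  0.0967] [array([-0.8,  0.3]), array([-0.9, -0. ])]
[ 0.5008 -0.1218  0.0968] [array([-0.8,  0.3]), array([-0.8, -0. ])]
len 0.10755 0.06545 slope 0.543 yaw x -3.95 yaw y-90 -6.510000000000005 y slope -0.028 rim centre [ 0.5423 -0.1576  0.1245]
```

View pics/c2.png

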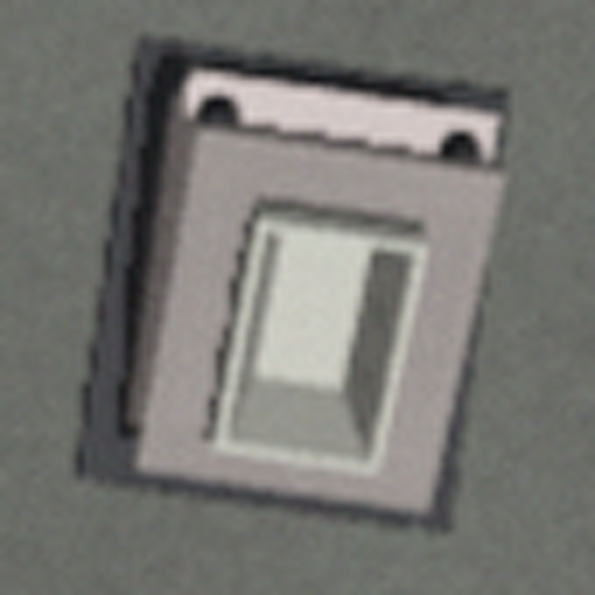

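```bash
cat >> h.py <<'E'
from scipy.spatial.transform import Rotation as Ro
def nestR(yaw):
    y=np.radians(yaw);s,c=np.sin(.5),np.cos(.5)
    x=np.array([c*np.cos(y),c*np.sin(y),s]);z=np.array([-s*np.cos(y),-s*np.sin(y),c]);return np.array([x,np.cross(z,x),z]).T
def toolR(yaw):
    N=nestR(yaw);return np.array([-N[:,0],N[:,1],-N[:,2]]).T
def go(p,R):
    o=env.observe();T=np.array(o['tool_rot']);print('shift cm',((np.array(p)-o['position'])*100).round(2),'rotvec deg',Ro.from_matrix(R@T.T).as_rotvec(degrees=True).round(2))
E
python3 - <<'E'
from h import *
d=load('w2.png');o=env.observe();T=np.array(o['tool_rot'])
Rc=T.T@np.array(d['orientation']);pc=T.T@(np.array(d['position'])-o['position']);print(Rc.round(3).tolist(),pc.round(4))
R=toolR(-7.7);N=nestR(-7.7);rim=np.array([.542,-.158,.1245])
print(d['fx'],N.round(3))
for h in (.1,.13,.16,.2):
  for a in (0,.04,.08,.12):
    p=rim+N[:,2]*h+N[:,0]*a
    e=dict(d,orientation=R@Rc,position=p+R@pc)
    print(h,a,p.round(3),[proj(e,rim+N[:,0]*i*.05+N[:,1]*j*.033).round(0).tolist() for i,j in((1,1),(1,-1),(-1,-1),(-1,1))])
go(rim+N[:,2]*.16+N[:,0]*.08,R)
E
```

```text
[[-0.001, -0.961, -0.277], [1.0, -0.001, -0.0], [-0.0, -0.277, 0.961]] [ 0.0705 -0.0014 -0.1292]
390.5196295443366 [[ 0.87   0.134 -0.475]
 [-0.118  0.991  0.064]
 [ 0.479  0.     0.878]]
0.1 0 [ 0.494 -0.152  0.212] [[368.0, 323.0], [267.0, 323.0], [261.0, 167.0], [375.0, 167.0]]
0.1 0.04 [ 0.529 -0.156  0.231] [[371.0, 265.0], [264.0, 265.0], [258.0, 93.0], [378.0, 93.0]]
0.1 0.08 [ 0.564 -0.161  0.251] [[373.0, 201.0], [262.0, 201.0], [255.0, 11.0], [381.0, 11.0]]
0.1 0.12 [ 0.599 -0.166  0.27 ] [[376.0, 131.0], [259.0, 131.0], [251.0, -80.0], [385.0, -80.0]]
0.13 0 [ 0.48  -0.15   0.239] [[363.0, 304.0], [272.0, 304.0], [267.0, 163.0], [368.0, 163.0]]
0.13 0.04 [ 0.515 -0.154  0.258] [[365.0, 251.0], [270.0, 251.0], [264.0, 98.0], [370.0, 98.0]]
0.13 0.08 [ 0.55  -0.159  0.277] [[367.0, 193.0], [268.0, 193.0], [262.0, 26.0], [373.0, 26.0]]
0.13 0.12 [ 0.585 -0.164  0.296] [[369.0, 131.0], [266.0, 131.0], [259.0, -52.0], [376.0, -53.0]]
0.16 0 [ 0.466 -0.148  0.265] [[358.0, 287.0], [276.0, 288.0], [272.0, 160.0], [363.0, 159.0]]
0.16 0.04 [ 0.501 -0.152  0.284] [[360.0, 239.0], [274.0, 239.0], [270.0, 101.0], [364.0, 101.0]]
0.16 0.08 [ 0.536 -0.157  0.303] [[362.0, 187.0], [273.0, 187.0], [268.0, 38.0], [366.0, 38.0]]
0.16 0.12 [ 0.57  -0.162  0.322] [[364.0, 131.0], [271.0, 131.0], [266.0, -31.0], [369.0, -31.0]]
0.2 0 [ 0.447 -0.145  0.3  ] [[354.0, 270.0], [280.0, 270.0], [277.0, 156.0], [357.0, 156.0]]
0.2 0.04 [ 0.482 -0.15   0.319] [[355.0, 227.0], [279.0, 227.0], [275.0, 105.0], [358.0, 105.0]]
0.2 0.08 [ 0.517 -0.155  0.338] [[356.0, 180.0], [278.0, 180.0], [274.0, 50.0], [360.0, 49.0]]
0.2 0.12 [ 0.551 -0.159  0.358] [[358.0, 131.0], [276.0, 131.0], [272.0, -10.0], [362.0, -10.0]]
shift cm [ 10.16 -35.99  26.38] rotvec deg [ -6.01 -27.9    8.43]
```

Request:
{"name": "move_arm", "arguments": {
  "series": [
    [255, [0, 0, 4], [0, 0, 0]],
    [255, [0, 0, 4], [0, 0, 0]],
    [255, [1.05, -3.25, 1.4], [-0.55, -2.54, 0.77]],
    [255, [1.05, -3.25, 1.4], [-0.55, -2.54, 0.77]],
    [255, [1.05, -3.25, 1.4], [-0.55, -2.54, 0.77]],
    [255, [1.05, -3.25, 1.4], [-0.55, -2.54, 0.77]],
    [255, [1.05, -3.25, 1.4], [-0.55, -2.54, 0.77]],
    [255, [1.05, -3.25, 1.4], [-0.55, -2.54, 0.77]],
    [255, [1.05, -3.25, 1.4], [-0.55, -2.54, 0.77]],
    [255, [1.05, -3.25, 1.4], [-0.55, -2.54, 0.77]]
  ]
}}

```text
time_s: 2.75
position: [0.5174, -0.0589, 0.2319]
tool_rot: [[-0.919, 0.174, 0.353], [0.164, 0.985, -0.057], [-0.358, 0.005, -0.934]]
ft_force: [0.2, 0.6, -0.4]
grip_width: 0.0653
```

Request:
{"name": "move_arm", "arguments": {
  "series": [
    [255, [1.07, -3.4, 1.53], [-0.55, -2.54, 0.77]],
    [255, [1.07, -3.4, 1.53], [-0.55, -2.54, 0.77]],
    [255, [1.07, -3.4, 1.53], [-0.55, -2.54, 0.77]],
    [255, [0, 0, 0], [0, 0, 0]],
    [255, [0, 0, 0], [0, 0, 0]],
    [255, [0, 0, 0], [0, 0, 0]]
  ]
}}

```text
time_s: 3.25
position: [0.549, -0.1589, 0.2761]
tool_rot: [[-0.871, 0.134, 0.473], [0.117, 0.991, -0.065], [-0.477, -0.001, -0.879]]
ft_force: [0.8, 0.5, 0.0]
grip_width: 0.0654
```

```bash
python3 - <<'E'
from h import *
st(); d=snap('wrist','w3.png'); go([.55,-.159,.277],toolR(-7.7))
E
```

```text
t 3.25 p [ 0.549  -0.1589  0.2761] yaw_y 82.28 z [ 0.473 -0.065 -0.879] F [0.8 0.5 0. ] w 0.0654
shift cm [ 0.1  -0.07  0.11] rotvec deg [ 0.05 -0.16 -0.03]
```

View pics/w3.png

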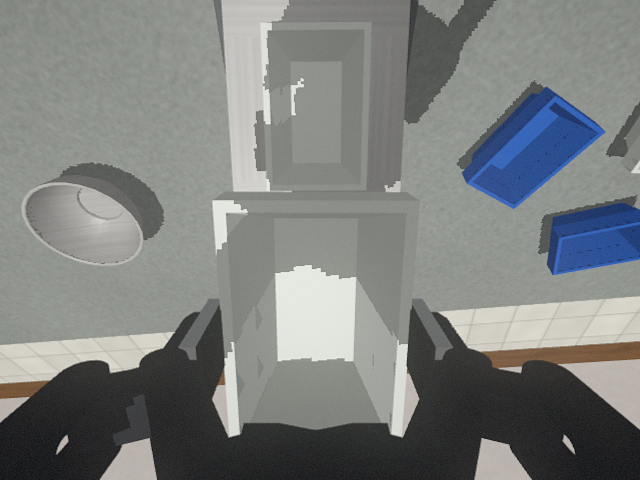

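```bash
python3 - <<'E'
from h import *
d=load('w3.png')
cv2.imwrite('pics/c3.png',cv2.resize(d['color'][10:205,250:385,::-1],None,fx=4,fy=3,interpolation=cv2.INTER_CUBIC))
N=nestR(-7.7);rim=np.array([.542,-.158,.1245])
print([proj(d,rim+N[:,0]*i*.05+N[:,1]*j*.033).round(1).tolist() for i,j in((1,1),(1,-1),(-1,-1),(-1,1))])
E
```

```text
[[367.1, 195.6], [268.1, 195.6], [262.5, 28.8], [373.1, 28.7]]
```

View pics/c3.png

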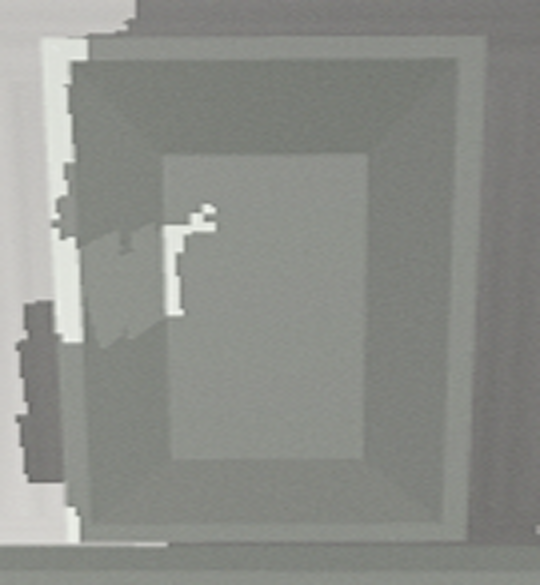

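```bash
python3 - <<'E'
from h import *
d=load('w3.png')
O=np.array([[.05,.033,0],[.05,-.033,0],[-.05,-.033,0],[-.05,.033,0]]);U=np.array([[366.5,190.4],[266.5,190.4],[260.5,22.5],[371.7,22.5]])
K=np.array([[d['fx'],0,d['cx']],[0,d['fy'],d['cy']],[0,0,1]])
ok,rv,tv=cv2.solvePnP(O,U,K,None,flags=cv2.SOLVEPNP_IPPE)
C=np.array(d['orientation']);R=C@cv2.Rodrigues(rv)[0];t=C@tv[:,0]+d['position']
print(R.round(3),t.round(4),'yaw',np.degrees(np.arctan2(R[1,0],R[0,0])),'lean',np.arccos(R[2,2]))
e=cv2.projectPoints(O,rv,tv,K,None)[0][:,0]-U;print(e.round(1))
N=nestR(-7.7)
# fixed orientation, fit translation
from scipy.optimize import least_squares
for y in (-7.2,-7.7,-8.2):
    N=nestR(y);f=lambda p:np.ravel([proj(d,p+N@o)-u for o,u in zip(O,U)])
    r=least_squares(f,t);print(y,r.x.round(4),r.cost.round(2))
E
```

```text
[[ 0.838  0.147 -0.526]
 [-0.111  0.989  0.101]
 [ 0.535 -0.026  0.845]] [ 0.5379 -0.1582  0.1236] yaw -7.5190643387292555 lean 0.5646864506738998
[[ 0.5 -0.3]
 [-0.5  0.3]
 [ 0.5 -0.3]
 [-0.5  0.3]]
-7.2 [ 0.5389 -0.1585  0.1229] 0.9
-7.7 [ 0.5389 -0.1585  0.1229] 0.22
-8.2 [ 0.5389 -0.1585  0.1229] 1.82
```

```bash
cat >> h.py <<'E'
RIM=np.array([.5389,-.1585,.1229]);YAW=-7.7;N=nestR(YAW)
def rel():
    o=env.observe();print('TCP in rim frame mm',(N.T@(o['position']-RIM)*1000).round(2),'F nest',(N.T@o['ft_force']).round(2))
E
python3 - <<'E'
from h import *
st();rel();go(RIM+N[:,2]*.065,toolR(YAW));print('1cm zn',N[:,2],'xn',N[:,0])
E
```

```text
t 3.3 p [ 0.549  -0.1583  0.2759] yaw_y 82.33 z [ 0.473 -0.065 -0.879] F [-0.4  0.7 -1.1] w 0.0652
TCP in rim frame mm [ 82.15   1.51 129.49] F nest [-0.96  0.63 -0.74]
shift cm [-4.1  0.4 -9.6] rotvec deg [ 0.05 -0.16 -0.03]
1cm zn [-0.47510265  0.0642364   0.87758256] xn [ 0.86966958 -0.11758394  0.47942554]
```

Request:
{"name": "move_arm", "arguments": {
  "series": [
    [255, [-2.38, 0.27, -1.31], [0, -0.16, 0]],
    [255, [-2.38, 0.27, -1.31], [0, 0, 0]],
    [255, [-2.38, 0.27, -1.31], [0, 0, 0]],
    [255, [1.53, -0.21, -2.83], [0, 0, 0]],
    [255, [1.53, -0.21, -2.83], [0, 0, 0]],
    [255, [0, 0, 0], [0, 0, 0]],
    [255, [0, 0, 0], [0, 0, 0]],
    [255, [0, 0, 0], [0, 0, 0]]
  ]
}}

```text
time_s: 3.97
position: [0.5088, -0.1547, 0.1813]
tool_rot: [[-0.869, 0.133, 0.477], [0.116, 0.991, -0.065], [-0.481, -0.002, -0.877]]
ft_force: [-0.6, -0.4, -0.0]
grip_width: 0.0652
```

```bash
python3 - <<'E'
from h import *
st();d=snap('wrist','w4.png');rel();go(RIM+N[:,2]*.04,toolR(YAW)); snap('scene','s4.png')
d2=env.get_image('top')['color']; s=load('s4.png')['color']
cv2.imwrite('pics/c4.png',np.hstack([cv2.resize(s[150:270,200:320,::-1],(480,480)),cv2.resize(d['color'][60:300,200:440,::-1],(480,480))])[:, :800])
E
```

```text
t 3.97 p [ 0.5088 -0.1547  0.1813] yaw_y 82.38 z [ 0.477 -0.065 -0.877] F [-0.6 -0.4 -0. ] w 0.0652
TCP in rim frame mm [ 1.59 -0.56 66.14] F nest [-0.06  0.43  0.15]
shift cm [ 1.11 -0.09 -2.37] rotvec deg [ 0.15  0.14 -0.05]
```

View pics/w4.png

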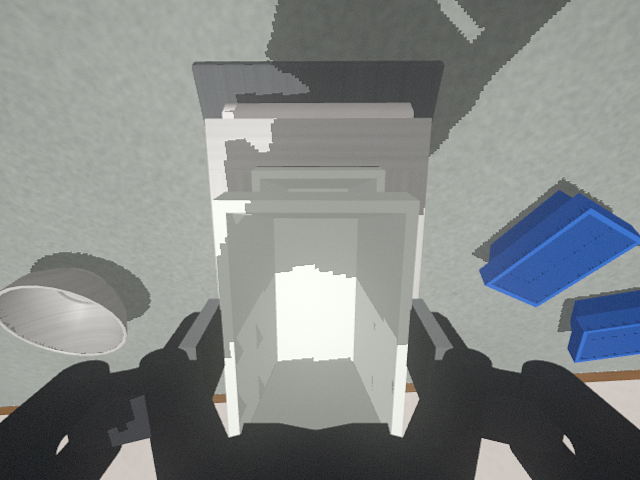

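View pics/c4.png

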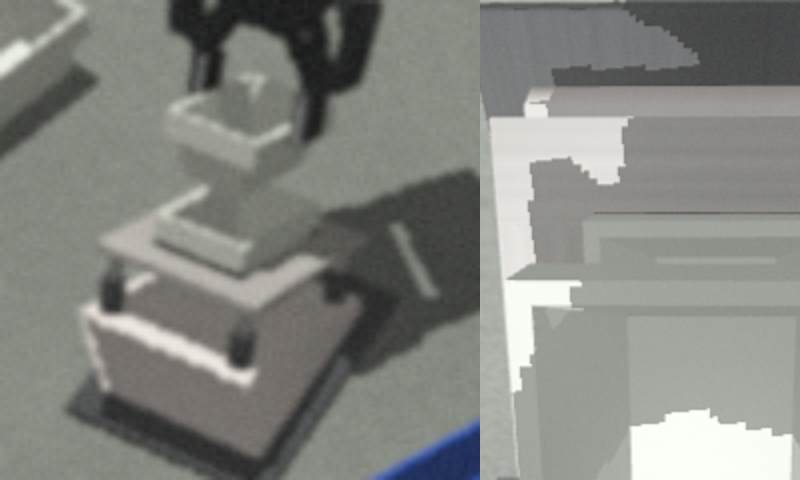

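```bash
python3 - <<'E'
from h import *
d=load('w4.png');o=env.observe();p=o['position']
def onplane(u,v,c,n):
    q,r=ray(d,u,v);return q+r*((c-q)@n)/(r@n)
z=N[:,2]
for u,v in((251,168),(385,168)): print('fixed',(N.T@(onplane(u,v,RIM,z)-RIM)*1000).round(1))
for u,v in((213,199),(420,199),(232,437),(404,437)):
  print('held in TCP',(N.T@(onplane(u,v,p+z*.0055,z)-p)*1000).round(1))
cv2.imwrite('pics/c5.png',cv2.resize(d['color'][155:225,200:430,::-1],None,fx=3.4,fy=6))
E
```

```text
fixed [-51.1 -33.5   0. ]
fixed [-51.1  32.5   0. ]
held in TCP [-49.7 -33.4   5.5]
held in TCP [-49.8  32.4   5.5]
held in TCP [ 42.4 -32.8   5.5]
held in TCP [42.3 33.2  5.5]
```

View pics/c5.png

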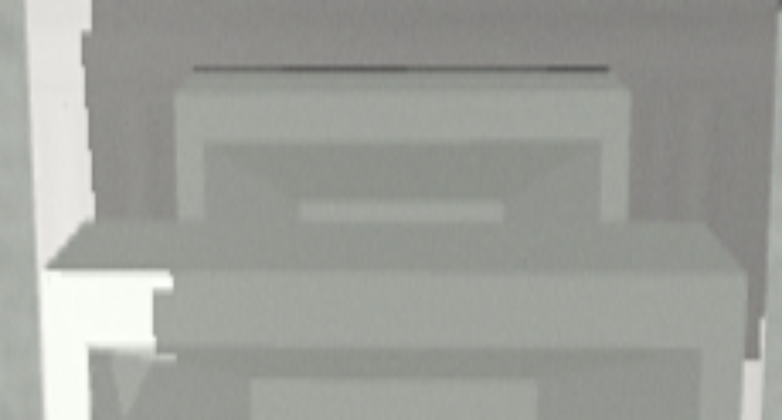

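Request:
{"name": "move_arm", "arguments": {
  "series": [
    [255, [-0.15, 0.07, -0.09], [0.15, 0.14, -0.05]],
    [255, [0.55, -0.07, -1.01], [0, 0, 0]],
    [255, [0.55, -0.07, -1.01], [0, 0, 0]],
    [255, [0.55, -0.08, -1.01], [0, 0, 0]],
    [255, [0.24, -0.03, -0.44], [0, 0, 0]],
    [255, [0.24, -0.03, -0.44], [0, 0, 0]],
    [255, [0, 0, 0], [0, 0, 0]],
    [255, [0, 0, 0], [0, 0, 0]]
  ]
}}

```text
time_s: 4.78
position: [0.5285, -0.1576, 0.1403]
tool_rot: [[-0.87, 0.135, 0.474], [0.119, 0.991, -0.064], [-0.478, 0.001, -0.878]]
ft_force: [-0.2, 0.6, 0.3]
grip_width: 0.0653
```

```bash
python3 - <<'E'
from h import *
st();rel();go(RIM+N[:,2]*.0125,toolR(YAW))
E
```

```text
t 4.78 p [ 0.5285 -0.1576  0.1403] yaw_y 82.25 z [ 0.474 -0.064 -0.878] F [-0.2  0.6  0.3] w 0.0653
TCP in rim frame mm [-0.81 -0.47 20.32] F nest [-0.14  0.56  0.39]
shift cm [ 0.45 -0.01 -0.65] rotvec deg [-0.07 -0.09  0.05]
```

Request:
{"name": "move_arm", "arguments": {
  "series": [
    [255, [0.1, 0.02, -0.17], [0, 0, 0]],
    [255, [0.1, -0.01, -0.18], [0, 0, 0]],
    [255, [0.1, -0.01, -0.17], [0, 0, 0]],
    [255, [0, 0, 0], [0, 0, 0]]
  ]
}}

```text
time_s: 5.12
position: [0.5315, -0.1576, 0.1349]
tool_rot: [[-0.87, 0.135, 0.474], [0.119, 0.991, -0.064], [-0.478, 0.001, -0.878]]
ft_force: [0.3, 0.0, -1.0]
grip_width: 0.0655
```

Request:
{"name": "move_arm", "arguments": {
  "series": [
    [255, [0.05, -0.01, -0.09], [0, 0, 0]],
    [255, [0, 0, 0], [0, 0, 0]]
  ]
}}

```text
time_s: 5.28
position: [0.532, -0.1577, 0.1341]
tool_rot: [[-0.87, 0.135, 0.474], [0.119, 0.991, -0.064], [-0.478, 0.001, -0.878]]
ft_force: [-0.6, -0.5, -0.6]
grip_width: 0.0653
```

Request:
{"name": "move_arm", "arguments": {
  "series": [
    [255, [0.05, 0, -0.09], [0, 0, 0]],
    [255, [0, 0, 0], [0, 0, 0]]
  ]
}}

```text
time_s: 5.45
position: [0.5326, -0.1577, 0.1333]
tool_rot: [[-0.87, 0.135, 0.474], [0.119, 0.991, -0.064], [-0.478, 0.001, -0.878]]
ft_force: [-0.4, 0.3, 0.5]
grip_width: 0.0655
```

```bash
python3 - <<'E'
from h import *
st();rel();snap('wrist','w5.png')
E
```

```text
t 5.45 p [ 0.5326 -0.1577  0.1333] yaw_y 82.24 z [ 0.474 -0.064 -0.878] F [-0.4  0.3  0.5] w 0.0655
TCP in rim frame mm [-0.61 -0.08 12.21] F nest [-0.16  0.2   0.7 ]
```

View pics/w5.png

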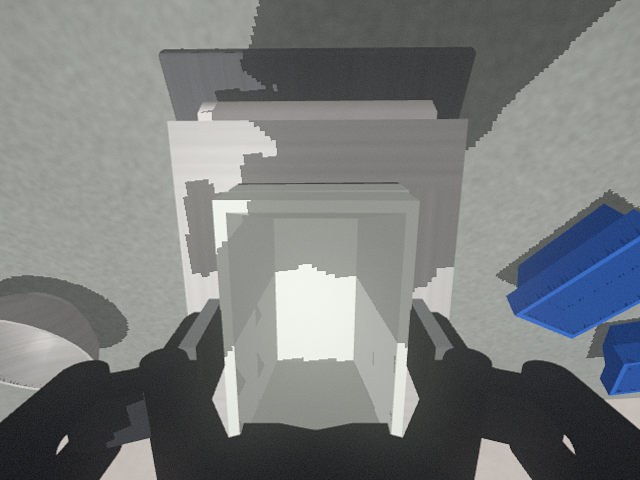

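Nearly home: the fixed rim's near edge shows just below the held collar at row 184, and there is no force yet. I continue in small steps until contact.

Request:
{"name": "move_arm", "arguments": {
  "series": [
    [255, [0.05, -0.01, -0.09], [0, 0, 0]],
    [255, [0, 0, 0], [0, 0, 0]]
  ]
}}

```text
time_s: 5.67
position: [0.533, -0.1577, 0.1326]
tool_rot: [[-0.87, 0.135, 0.474], [0.119, 0.991, -0.064], [-0.478, 0.001, -0.878]]
ft_force: [-4.3, 0.7, 5.5]
grip_width: 0.0651
```

Request:
{"name": "move_arm", "arguments": {
  "series": [
    [255, [0.05, -0.01, -0.09], [0, 0, 0]],
    [255, [0, 0, 0], [0, 0, 0]]
  ]
}}

```text
time_s: 5.83
position: [0.5334, -0.1578, 0.1318]
tool_rot: [[-0.87, 0.135, 0.474], [0.119, 0.991, -0.064], [-0.478, 0.001, -0.878]]
ft_force: [-4.8, 0.6, 4.7]
grip_width: 0.0654
```

Request:
{"name": "move_arm", "arguments": {
  "series": [
    [255, [0.05, 0, -0.09], [0, 0, 0]],
    [255, [0, 0, 0], [0, 0, 0]]
  ]
}}

```text
time_s: 6.0
position: [0.5339, -0.1578, 0.1308]
tool_rot: [[-0.87, 0.135, 0.474], [0.119, 0.991, -0.064], [-0.478, 0.001, -0.878]]
ft_force: [-4.1, 0.0, 5.2]
grip_width: 0.0649
```

```bash
python3 - <<'E'
from h import *
st();rel();d=snap('wrist','w6.png')
cv2.imwrite('pics/c6.png',cv2.resize(d['color'][165:265,150:480,::-1],None,fx=2.4,fy=4))
E
```

```text
t 6.0 p [ 0.5339 -0.1578  0.1308] yaw_y 82.24 z [ 0.474 -0.064 -0.878] F [-4.1  0.   5.2] w 0.0649
TCP in rim frame mm [-0.61 -0.01  9.38] F nest [-1.11 -0.51  6.54]
```

View pics/c6.png

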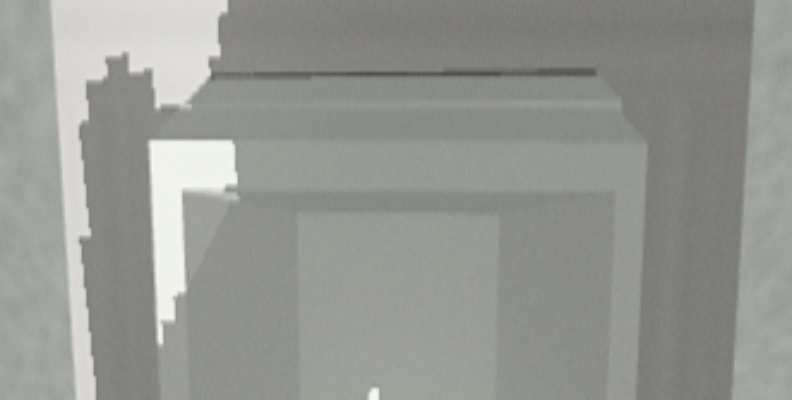

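Request:
{"name": "move_arm", "arguments": {
  "series": [
    [0, [0, 0, 0], [0, 0, 0]],
    [0, [0, 0, 0], [0, 0, 0]],
    [0, [0, 0, 0], [0, 0, 0]],
    [0, [-0.24, 0.03, 0.44], [0, 0, 0]],
    [0, [-0.95, 0.13, 1.76], [0, 0, 0]],
    [0, [-1.66, 0.22, 3.07], [0, 0, 0]],
    [0, [-1.66, 0.22, 3.07], [0, 0, 0]],
    [0, [0, 0, 0], [0, 0, 0]],
    [0, [0, 0, 0], [0, 0, 0]]
  ]
}}

```text
time_s: 6.8
position: [0.4887, -0.1521, 0.2158]
tool_rot: [[-0.869, 0.136, 0.476], [0.118, 0.991, -0.066], [-0.481, -0.001, -0.877]]
ft_force: [0.2, -0.8, -0.1]
grip_width: 0.0853
```

```bash
python3 - <<'E'
from h import *
st();rel();snap('wrist','w7.png')
E
```

```text
t 6.8 p [ 0.4887 -0.1521  0.2158] yaw_y 82.21 z [ 0.476 -0.066 -0.877] F [ 0.2 -0.8 -0.1] w 0.0853
TCP in rim frame mm [  0.16  -0.39 105.75] F nest [ 0.21 -0.72 -0.21]
```

View pics/w7.png

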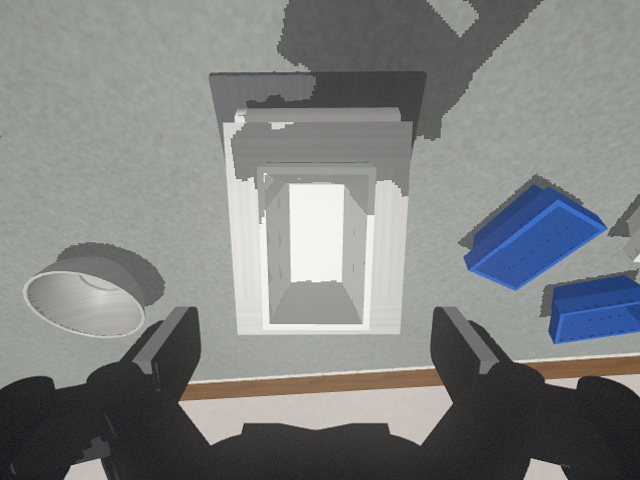

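Tray 1 sits square in the nest, rim about (258..377, 165..330). I measure its rim more closely.

```bash
python3 - <<'E'
from h import *
d=load('w7.png');cv2.imwrite('pics/c7.png',cv2.resize(d['color'][150:345,240:390,::-1],None,fx=4,fy=3))
E
```

```text
(no output)
```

View pics/c7.png

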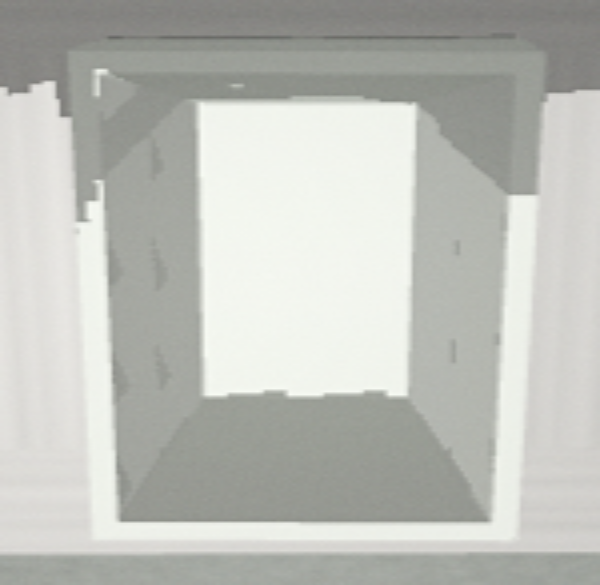

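```bash
cat >> h.py <<'E'
from scipy.optimize import least_squares
OB=np.array([[.05,.033,0],[.05,-.033,0],[-.05,-.033,0],[-.05,.033,0]])
def rimfit(d,U):
    U=np.array(U,float);f=lambda p:np.ravel([proj(d,p+N@o)-u for o,u in zip(OB,U)])
    r=least_squares(f,RIM);print('rim fixedR',r.x.round(4),'in RIM frame mm',(N.T@(r.x-RIM)*1000).round(1),'res',r.fun.round(1))
    f=lambda q:np.ravel([proj(d,q[:3]+Ro.from_rotvec(q[3:]).as_matrix()@N@o)-u for o,u in zip(OB,U)])
    r=least_squares(f,np.r_[r.x,0,0,0],x_scale=np.r_[[.01]*3,[.05]*3]);print('free: ',(N.T@(r.x[:3]-RIM)*1000).round(1),'rot in nest deg',np.degrees(N.T@r.x[3:]).round(1))
E
python3 - <<'E'
from h import *
rimfit(load('w7.png'),[(369.3,330.3),(263.3,330.3),(257.3,166.7),(376.5,166.7)])
rimfit(load('w3.png'),[[366.5,190.4],[266.5,190.4],[260.5,22.5],[371.7,22.5]])
E
```

```text
rim fixedR [ 0.5302 -0.1585  0.1374] in RIM frame mm [-0.7 -1.2 16.8] res [ 0.5 -0.2  0.3 -0.2 -0.7  0.3  0.1  0.1]
free:  [-0.6 -1.2 16.2] rot in nest deg [-0.4 -0.9 -0.2]
rim fixedR [ 0.5389 -0.1585  0.1229] in RIM frame mm [0. 0. 0.] res [-0.5  0.1  0.1  0.1  0.2 -0.   0.2 -0.1]
free:  [-0.2  0.1  0.3] rot in nest deg [-0.4 -1.1  0.1]
```

Tray 1 is home: its rim is about 17 mm above the fixed rim, parallel within 1°, and the carriage has slid slightly. Now tray 2.

```bash
cat >> h.py <<'E'
def downR(yaw): # tool down, y across tray of long-axis yaw
    y=np.radians(yaw);return np.array([[-np.cos(y),-np.sin(y),0],[-np.sin(y),np.cos(y),0],[0,0,-1]]).T
E
python3 - <<'E'
from h import *
go([.625,.167,.2],downR(-10.8))
E
```

```text
shift cm [13.63 31.89 -1.44] rotvec deg [ 4.6  28.24 -2.95]
```

Request:
{"name": "move_arm", "arguments": {
  "series": [
    [0, [-0.5, 1.0, 2.5], [0, 0, 0]],
    [0, [0.5, 3.2, 1.5], [0.46, 2.82, -0.3]],
    [0, [1.6, 3.4, 0], [0.46, 2.82, -0.3]],
    [0, [1.7, 3.4, 0], [0.46, 2.82, -0.3]],
    [0, [1.7, 3.4, 0], [0.46, 2.82, -0.3]],
    [0, [1.7, 3.4, 0], [0.46, 2.82, -0.3]],
    [0, [1.7, 3.4, -0.8], [0.46, 2.82, -0.3]],
    [0, [1.7, 3.4, -1.4], [0.46, 2.82, -0.3]],
    [0, [1.7, 3.4, -1.4], [0.46, 2.82, -0.3]],
    [0, [1.7, 3.4, -1.4], [0.46, 2.82, -0.3]]
  ]
}}

```text
time_s: 7.68
position: [0.6243, 0.1645, 0.2013]
tool_rot: [[-0.982, 0.182, 0.044], [0.182, 0.983, -0.007], [-0.045, 0.001, -0.999]]
ft_force: [0.9, -1.4, 1.2]
grip_width: 0.0852
```

Request:
{"name": "move_arm", "arguments": {
  "series": [
    [0, [0.1, 0.1, -0.4], [0.46, 2.82, -0.3]],
    [0, [0, 0, 0], [0, 0, 0]],
    [0, [0, 0, 0], [0, 0, 0]]
  ]
}}

```text
time_s: 7.93
position: [0.625, 0.1631, 0.1979]
tool_rot: [[-0.982, 0.188, -0.002], [0.188, 0.982, -0.0], [0.002, -0.0, -1.0]]
ft_force: [0.4, -0.5, -0.2]
grip_width: 0.0853
```

```bash
python3 - <<'E'
from h import *
st();d=snap('wrist','w8.png');go([.634,.166,.04],downR(-10.8))
E
```

```text
t 7.93 p [0.625  0.1631 0.1979] yaw_y 79.19 z [-0.002 -0.    -1.   ] F [ 0.4 -0.5 -0.2] w 0.0853
shift cm [  0.92   0.34 -15.92] rotvec deg [-0.01 -0.02  0.06]
```

View pics/w8.png

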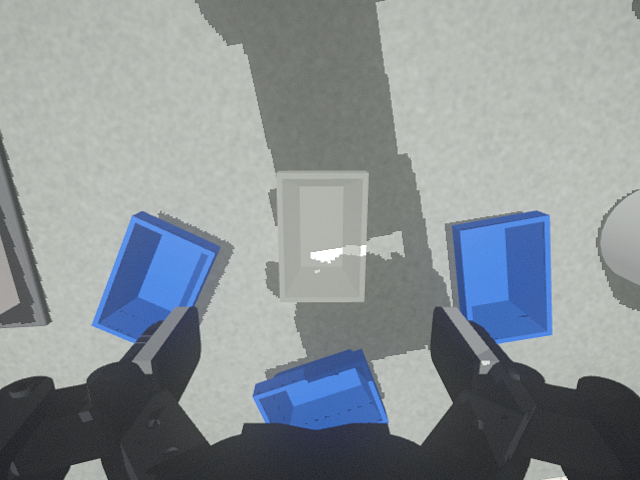

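The white tray 2 is at (277..368, 171..301), with blue trays left, right and below it, clear of the fingers.

```bash
python3 - <<'E'
from h import *
d=load('w8.png')
P=np.array([onz(d,*p,.045)[:2] for p in [(277,171),(368,172),(364,301),(278.5,301)]])
print(P.mean(0),[np.linalg.norm(P[i]-P[i-1]).round(4) for i in range(4)]); e=P[3]-P[0]+P[2]-P[1]; print(np.degrees(np.arctan2(e[1],e[0])))
go([*P.mean(0),.0385],downR(-10.8)); print([onz(d,*p,.045)[:2].round(3) for p in [(220,245),(452,225),(362,352)]])
E
```

```text
[0.63326026 0.16510435] [np.float64(0.1009), np.float64(0.065), np.float64(0.1001), np.float64(0.0671)]
-11.131408256852845
shift cm [  0.85   0.25 -16.07] rotvec deg [-0.01 -0.02  0.06]
[array([0.623, 0.089]), array([0.641, 0.262]), array([0.733, 0.18 ])]
```

Request:
{"name": "move_arm", "arguments": {
  "series": [
    [0, [0.85, 0.25, -3.3], [0, 0, -0.3]],
    [0, [0, 0, -3.9], [0, 0, 0]],
    [0, [0, 0, -3.8], [0, 0, 0]],
    [0, [0, 0, -3.1], [0, 0, 0]],
    [0, [0, 0, -1.8], [0, 0, 0]],
    [0, [0, 0, 0], [0, 0, 0]],
    [255, [0, 0, 0], [0, 0, 0]],
    [255, [0, 0, 0], [0, 0, 0]],
    [255, [0, 0, 0], [0, 0, 0]],
    [255, [0, 0, 0], [0, 0, 0]]
  ],
  "newtons": 25
}}

```text
time_s: 8.82
position: [0.6344, 0.1654, 0.0435]
tool_rot: [[-0.981, 0.193, 0.004], [0.193, 0.981, 0.001], [-0.004, 0.001, -1.0]]
ft_force: [-1.8, -0.5, 7.5]
grip_width: 0.065
```

```bash
python3 - <<'E'
from h import *
st();d=snap('wrist','w9.png')
p=RIM+N@[-.0007,-.001,.0168+.065];print(p);go(p,toolR(YAW))
E
```

```text
t 8.82 p [0.6344 0.1654 0.0435] yaw_y 78.85 z [ 0.004  0.001 -1.   ] F [-1.8 -0.5  7.5] w 0.065
[ 0.49929385 -0.15415414  0.19435066]
shift cm [-13.51 -31.96  15.09] rotvec deg [ -4.73 -28.03   3.36]
```

View pics/w9.png

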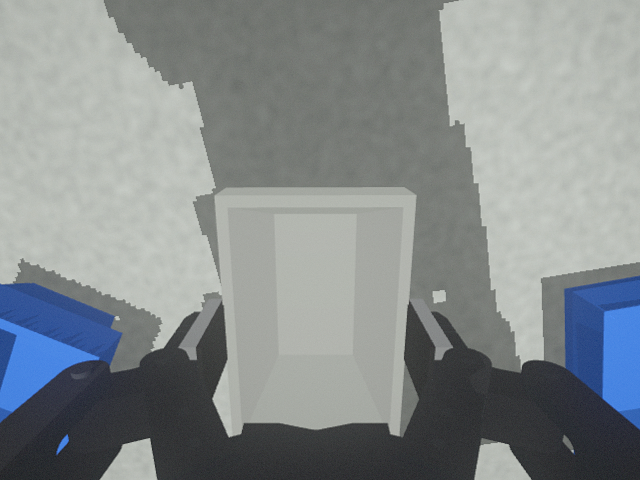

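Request:
{"name": "move_arm", "arguments": {
  "series": [
    [255, [0, 0, 4], [0, 0, 0]],
    [255, [0, 0, 4], [0, 0, 0]],
    [255, [0, 0, 4], [-0.43, -2.55, 0.31]],
    [255, [-1.4, -3.3, 2], [-0.43, -2.55, 0.31]],
    [255, [-1.4, -3.3, 2], [-0.43, -2.55, 0.31]],
    [255, [-1.4, -3.3, 2], [-0.43, -2.55, 0.31]],
    [255, [-1.4, -3.3, 2], [-0.43, -2.55, 0.31]],
    [255, [-1.6, -3.6, 0], [-0.43, -2.55, 0.31]],
    [255, [-1.6, -3.6, 0], [-0.43, -2.55, 0.31]],
    [255, [-1.6, -3.6, 0], [-0.43, -2.55, 0.31]]
  ]
}}

```text
time_s: 9.7
position: [0.5283, -0.0756, 0.2426]
tool_rot: [[-0.923, 0.149, 0.354], [0.139, 0.989, -0.053], [-0.358, 0.001, -0.934]]
ft_force: [1.0, -0.3, 0.2]
grip_width: 0.0653
```

Request:
{"name": "move_arm", "arguments": {
  "series": [
    [255, [-1.6, -3.6, 0], [-0.43, -2.55, 0.31]],
    [255, [-1.6, -3.6, 0], [-0.43, -2.55, 0.31]],
    [255, [0, 0, 0], [-0.43, -2.55, 0.31]],
    [255, [0, 0, 0], [0, 0, 0]],
    [255, [0, 0, 0], [0, 0, 0]]
  ]
}}

```text
time_s: 10.12
position: [0.497, -0.1464, 0.2417]
tool_rot: [[-0.872, 0.135, 0.472], [0.118, 0.991, -0.065], [-0.476, -0.001, -0.879]]
ft_force: [0.6, 0.1, -0.1]
grip_width: 0.0651
```

```bash
python3 - <<'E'
from h import *
st();rel();d=snap('wrist','w10.png')
p=RIM+N@[-.0007,-.001,.0168+.065];go(p,toolR(YAW))
E
```

```text
t 10.12 p [ 0.497  -0.1464  0.2417] yaw_y 82.27 z [ 0.472 -0.065 -0.879] F [ 0.6  0.1 -0.1] w 0.0651
TCP in rim frame mm [ 19.13   6.38 124.94] F nest [ 0.51  0.16 -0.38]
shift cm [ 0.17 -0.83 -4.74] rotvec deg [ 0.04 -0.23 -0.06]
```

View pics/w10.png

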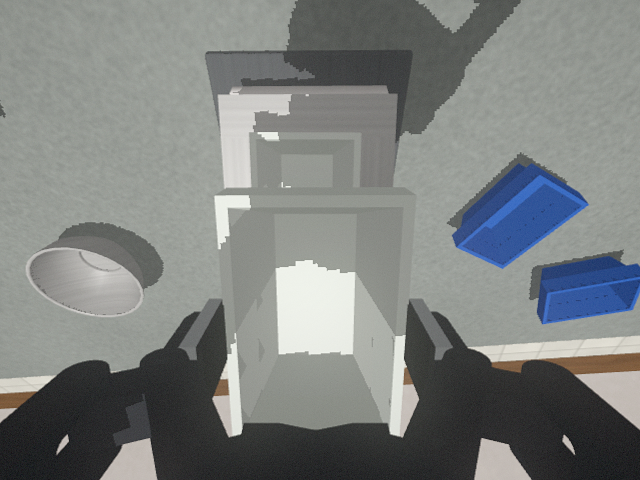

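Request:
{"name": "move_arm", "arguments": {
  "series": [
    [255, [0.1, -0.6, -1.5], [0, -0.23, 0]],
    [255, [0.07, -0.23, -3.2], [0, 0, 0]],
    [255, [0, 0, 0], [0, 0, 0]],
    [255, [0, 0, 0], [0, 0, 0]],
    [255, [0, 0, 0], [0, 0, 0]]
  ]
}}

```text
time_s: 10.58
position: [0.5, -0.1541, 0.1953]
tool_rot: [[-0.869, 0.132, 0.476], [0.115, 0.991, -0.064], [-0.48, -0.001, -0.877]]
ft_force: [-0.2, -1.2, 0.1]
grip_width: 0.0649
```

```bash
python3 - <<'E'
from h import *
st();d=snap('wrist','w11.png');rel();o=env.observe();go(o['position'],toolR(YAW))
cv2.imwrite('pics/c11.png',cv2.resize(d['color'][140:230,200:430,::-1],None,fx=3.4,fy=6))
E
```

```text
t 10.58 p [ 0.5    -0.1541  0.1953] yaw_y 82.43 z [ 0.476 -0.064 -0.877] F [-0.2 -1.2  0.1] w 0.0649
TCP in rim frame mm [ 0.54 -1.03 82.57] F nest [0.01 0.22 0.11]
shift cm [0. 0. 0.] rotvec deg [ 0.09  0.11 -0.12]
```

View pics/c11.png

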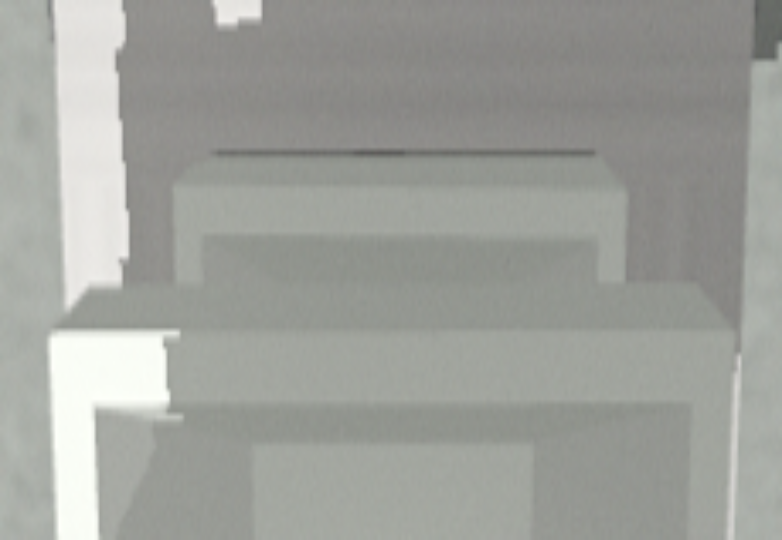

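```bash
python3 - <<'E'
from h import *
d=load('w11.png');o=env.observe()
C=np.array(d['orientation'])
for n,v,a,b in(('nest',170.8,250.9,384.7),('held',195.2,214.4,416.2)):
    # depth from the known 66 mm width
    z=.066*d['fx']/(b-a); u=(a+b)/2
    X=C@np.array([(u-d['cx'])/d['fx']*z,(v-d['cy'])/d['fy']*z,z])+d['position']
    print(n,'RIM frame',(N.T@(X-RIM)*1000).round(1),'TCP frame',(N.T@(X-o['position'])*1000).round(1))
# check with w4 numbers of tray 1
d=load('w4.png');C=np.array(d['orientation']);z=.066*d['fx']/(419.2-213.2);X=C@np.array([(316.2-d['cx'])/d['fx']*z,(199.7-d['cy'])/d['fy']*z,z])+d['position'];print('w4 held in TCP',(N.T@(X-[.5088,-.1547,.1813])*1000).round(1))
E
```

```text
nest RIM frame [-50.7  -1.1  16.5] TCP frame [-51.2  -0.  -66.1]
held RIM frame [-49.6  -2.3  84.4] TCP frame [-50.1  -1.3   1.8]
w4 held in TCP [-49.1  -1.2   5. ]
```

Request:
{"name": "move_arm", "arguments": {
  "series": [
    [255, [-0.08, 0.12, -0.05], [0.09, 0.11, -0.12]],
    [255, [0.5, -0.07, -0.93], [0, 0, 0]],
    [255, [0.5, -0.07, -0.93], [0, 0, 0]],
    [255, [0.5, -0.06, -0.93], [0, 0, 0]],
    [255, [0.5, -0.07, -0.93], [0, 0, 0]],
    [255, [0, 0, 0], [0, 0, 0]],
    [255, [0, 0, 0], [0, 0, 0]]
  ]
}}

```text
time_s: 11.22
position: [0.5183, -0.156, 0.1553]
tool_rot: [[-0.871, 0.135, 0.472], [0.12, 0.991, -0.063], [-0.476, 0.002, -0.879]]
ft_force: [0.4, 0.4, 0.1]
grip_width: 0.065
```

```bash
python3 - <<'E'
from h import *
st();rel();o=env.observe();go(o['position'],toolR(YAW))
E
```

```text
t 11.22 p [ 0.5183 -0.156   0.1553] yaw_y 82.23 z [ 0.472 -0.063 -0.879] F [0.4 0.4 0.1] w 0.065
TCP in rim frame mm [-2.63 -0.32 38.37] F nest [ 0.3   0.48 -0.1 ]
shift cm [0. 0. 0.] rotvec deg [-0.13 -0.19  0.07]
```

Request:
{"name": "move_arm", "arguments": {
  "series": [
    [255, [0, 0, 0], [0, 0, 0]],
    [255, [0, 0, 0], [0, 0, 0]]
  ]
}}

```text
time_s: 11.38
position: [0.5183, -0.1563, 0.1566]
tool_rot: [[-0.87, 0.136, 0.474], [0.119, 0.991, -0.064], [-0.478, 0.001, -0.878]]
ft_force: [0.1, 0.2, -0.4]
grip_width: 0.0656
```

```bash
python3 - <<'E'
from h import *
st();d=snap('wrist','w12.png');rel()
cv2.imwrite('pics/c12.png',cv2.resize(d['color'][150:230,190:440,::-1],None,fx=3.2,fy=6))
E
```

```text
t 11.38 p [ 0.5183 -0.1563  0.1566] yaw_y 82.21 z [ 0.474 -0.064 -0.878] F [ 0.1  0.2 -0.4] w 0.0656
TCP in rim frame mm [-1.94 -0.54 39.61] F nest [-0.02  0.22 -1.47]
```

View pics/c12.png

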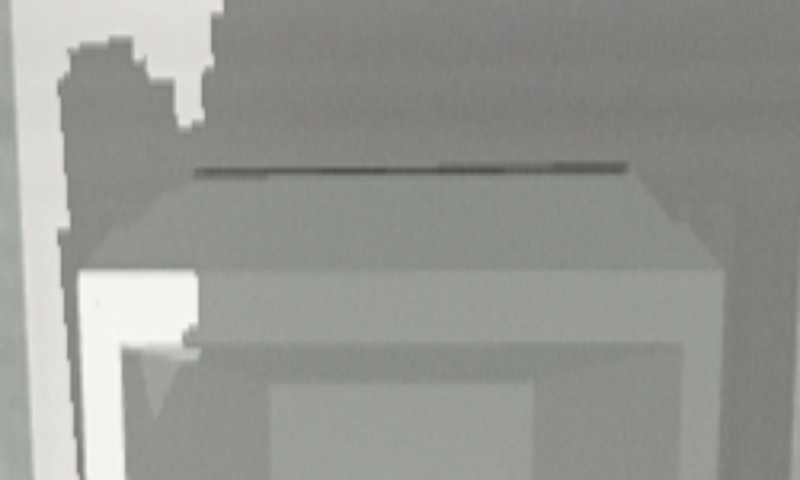

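```bash
python3 - <<'E'
from h import *
d=load('w12.png');p=np.array([.5183,-.1563,.1566])
b=.0012*-N[:,1]
for n,X in(('held rim',p+N@[-.0501,-.0013,.0018]),('held collar bottom',p+N@[-.0501,-.0013,-.0162]),('nest rim',RIM+N@[-.0507,-.0011,.0165]),('nest rim corner-',RIM+N@[-.0507,-.0341,.0165]),('nest rim corner+',RIM+N@[-.0507,.0319,.0165]),('nest collar bot',RIM+N@[-.0507,0,-.0015])):print(n,proj(d,X).round(1))
h=d['color'][150:200,330].astype(int).sum(1);print(list(zip(range(150,200),h)))
E
```

```text
held rim [315.1 194.5]
held collar bottom [315.1 186.9]
nest rim [317.2 188.1]
nest rim corner- [232.6 188.3]
nest rim corner+ [401.8 187.9]
nest collar bot [319.5 182.2]
[(150, np.int64(395)), (151, np.int64(394)), (152, np.int64(392)), (153, np.int64(396)), (154, np.int64(387)), (155, np.int64(389)), (156, np.int64(376)), (157, np.int64(380)), (158, np.int64(384)), (159, np.int64(381)), (160, np.int64(378)), (161, np.int64(376)), (162, np.int64(385)), (163, np.int64(391)), (164, np.int64(385)), (165, np.int64(376)), (166, np.int64(392)), (167, np.int64(377)), (168, np.int64(375)), (169, np.int64(380)), (170, np.int64(389)), (171, np.int64(381)), (172, np.int64(389)), (173, np.int64(395)), (174, np.int64(396)), (175, np.int64(401)), (176, np.int64(405)), (177, np.int64(350)), (178, np.int64(237)), (179, np.int64(394)), (180, np.int64(421)), (181, np.int64(412)), (182, np.int64(420)), (183, np.int64(408)), (184, np.int64(422)), (185, np.int64(412)), (186, np.int64(413)), (187, np.int64(416)), (188, np.int64(426)), (189, np.int64(420)), (190, np.int64(422)), (191, np.int64(409)), (192, np.int64(416)), (193, np.int64(423)), (194, np.int64(415)), (195, np.int64(454)), (196, np.int64(458)), (197, np.int64(457)), (198, np.int64(454)), (199, np.int64(462))]
```

Request:
{"name": "move_arm", "arguments": {
  "series": [
    [255, [0.12, 0.05, 0.06], [0, 0, 0]],
    [255, [0.1, -0.01, -0.18], [0, 0, 0]],
    [255, [0.1, -0.01, -0.17], [0, 0, 0]],
    [255, [0, 0, 0], [0, 0, 0]],
    [255, [0, 0, 0], [0, 0, 0]]
  ]
}}

```text
time_s: 11.85
position: [0.5215, -0.1558, 0.1533]
tool_rot: [[-0.87, 0.135, 0.473], [0.119, 0.991, -0.064], [-0.478, 0.001, -0.879]]
ft_force: [-0.1, -0.2, 0.1]
grip_width: 0.0654
```

```bash
python3 - <<'E'
from h import *
st();rel()
E
```

```text
t 11.85 p [ 0.5215 -0.1558  0.1533] yaw_y 82.22 z [ 0.473 -0.064 -0.879] F [-0.1 -0.2  0.1] w 0.0654
TCP in rim frame mm [-0.89  0.32 35.11] F nest [-0.03 -0.2   0.12]
```

Request:
{"name": "move_arm", "arguments": {
  "series": [
    [255, [0.07, -0.01, -0.13], [0, 0, 0]],
    [255, [0, 0, 0], [0, 0, 0]]
  ]
}}

```text
time_s: 12.02
position: [0.5222, -0.156, 0.1519]
tool_rot: [[-0.87, 0.136, 0.473], [0.12, 0.991, -0.064], [-0.478, 0.001, -0.879]]
ft_force: [0.3, -0.1, 0.3]
grip_width: 0.0652
```

Request:
{"name": "move_arm", "arguments": {
  "series": [
    [255, [0.05, -0.01, -0.09], [0, 0, 0]],
    [255, [0, 0, 0], [0, 0, 0]]
  ]
}}

```text
time_s: 12.18
position: [0.5227, -0.1561, 0.1511]
tool_rot: [[-0.87, 0.136, 0.473], [0.12, 0.991, -0.064], [-0.478, 0.001, -0.879]]
ft_force: [0.3, -0.5, -0.1]
grip_width: 0.0649
```

Request:
{"name": "move_arm", "arguments": {
  "series": [
    [255, [0.05, 0, -0.09], [0, 0, 0]],
    [255, [0, 0, 0], [0, 0, 0]]
  ]
}}

```text
time_s: 12.35
position: [0.5232, -0.1561, 0.1504]
tool_rot: [[-0.87, 0.136, 0.474], [0.119, 0.991, -0.064], [-0.478, 0.001, -0.878]]
ft_force: [-2.0, 0.9, 2.9]
grip_width: 0.0652
```

```bash
python3 - <<'E'
from h import *
st();rel()
E
```

```text
t 12.35 p [ 0.5232 -0.1561  0.1504] yaw_y 82.21 z [ 0.474 -0.064 -0.878] F [-2.   0.9  2.9] w 0.0652
TCP in rim frame mm [-0.8   0.28 31.73] F nest [-0.44  0.64  3.49]
```

Request:
{"name": "move_arm", "arguments": {
  "series": [
    [255, [0.05, -0.01, -0.09], [0, 0, 0]],
    [255, [0, 0, 0], [0, 0, 0]]
  ]
}}

```text
time_s: 12.52
position: [0.5236, -0.1561, 0.1496]
tool_rot: [[-0.87, 0.135, 0.474], [0.119, 0.991, -0.064], [-0.478, 0.001, -0.878]]
ft_force: [-4.4, 0.9, 3.8]
grip_width: 0.0652
```

Request:
{"name": "move_arm", "arguments": {
  "series": [
    [255, [0.05, -0.01, -0.09], [0, 0, 0]],
    [255, [0, 0, 0], [0, 0, 0]]
  ]
}}

```text
time_s: 12.68
position: [0.5241, -0.1562, 0.1486]
tool_rot: [[-0.87, 0.135, 0.474], [0.119, 0.991, -0.064], [-0.478, 0.001, -0.878]]
ft_force: [-4.7, 0.7, 4.5]
grip_width: 0.0651
```

Request:
{"name": "move_arm", "arguments": {
  "series": [
    [0, [0, 0, 0], [0, 0, 0]],
    [0, [0, 0, 0], [0, 0, 0]],
    [0, [0, 0, 0], [0, 0, 0]],
    [0, [-0.24, 0.03, 0.44], [0, 0, 0]],
    [0, [-0.95, 0.13, 1.76], [0, 0, 0]],
    [0, [-1.66, 0.22, 3.07], [0, 0, 0]],
    [0, [-1.66, 0.22, 3.07], [0, 0, 0]],
    [255, [0, 0, 0], [0, 0, 0]],
    [255, [0, 0, 0], [0, 0, 0]]
  ]
}}

```text
time_s: 13.43
position: [0.4789, -0.1505, 0.2338]
tool_rot: [[-0.869, 0.136, 0.476], [0.119, 0.991, -0.066], [-0.481, -0.001, -0.877]]
ft_force: [1.1, 0.8, -0.5]
grip_width: 0.0638
```

```bash
python3 - <<'E'
from h import *
st();d=snap('wrist','w13.png');rel()
cv2.imwrite('pics/c13.png',cv2.resize(d['color'][130:360,235:395,::-1],None,fx=4,fy=2.6))
E
```

```text
t 13.43 p [ 0.4789 -0.1505  0.2338] yaw_y 82.18 z [ 0.476 -0.066 -0.877] F [ 1.1  0.8 -0.5] w 0.0638
TCP in rim frame mm [-6.400e-01  8.000e-02  1.251e+02] F nest [ 0.43  0.96 -0.76]
```

View pics/c13.png

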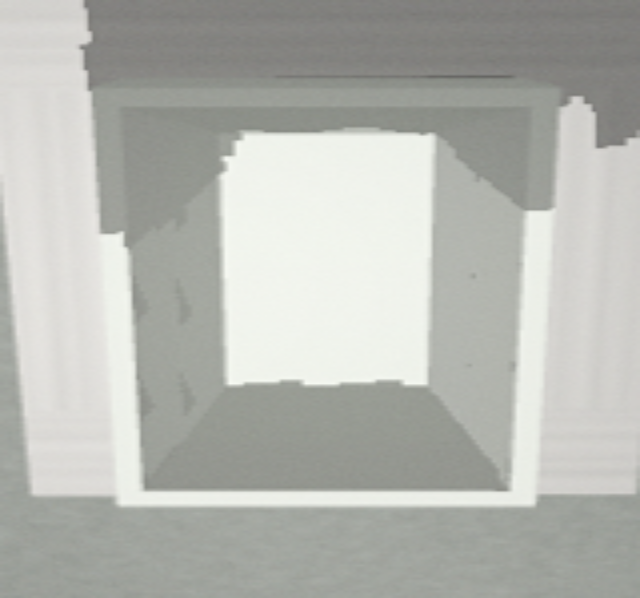

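View pics/w13.png

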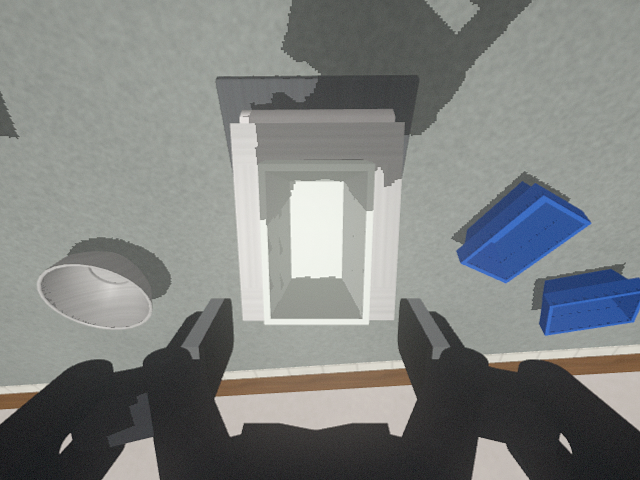

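```bash
python3 - <<'E'
from h import *
rimfit(load('w13.png'),[(368.5,324.2),(264.3,324.2),(258,164.2),(375.3,164.2)])
d=load('scene0.png');s=snap('scene','s13.png')
cv2.imwrite('pics/c13b.png',cv2.resize(s['color'][160:270,190:310,::-1],None,fx=6,fy=5.4,interpolation=cv2.INTER_CUBIC))
E
```

```text
rim fixedR [ 0.5222 -0.1572  0.1499] in RIM frame mm [-1.8 -1.  31.7] res [ 0.1  0.   0.3  0.1 -0.1  0.1 -0.3 -0.2]
free:  [-1.8 -1.  31.9] rot in nest deg [-0.2  0.2 -0.1]
```

View pics/c13b.png

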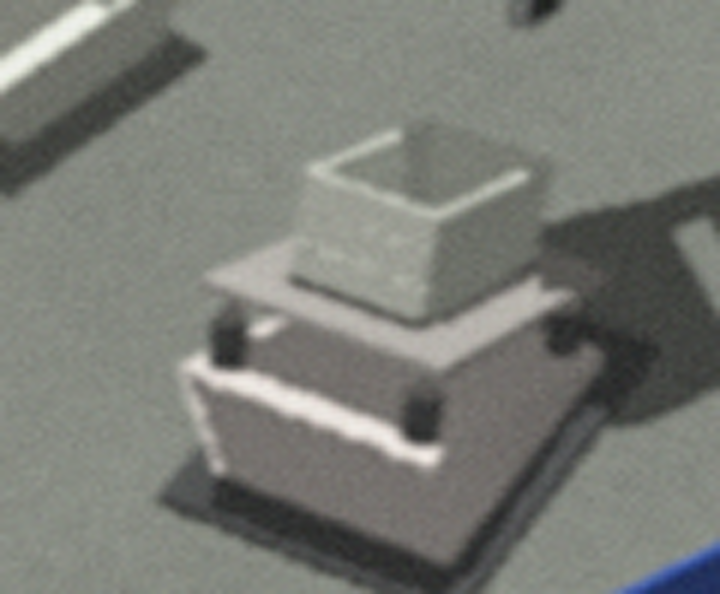

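Stack parallel with no visible gap, and its rim is 32 mm above the starting rim. That is 36 mm minus the carriage slide so far. Now I shut the fingers and press on the inner floor.

Request:
{"name": "move_arm", "arguments": {
  "series": [
    [255, [0, 0, 0], [0, 0, 0]],
    [255, [0, 0, 0], [0, 0, 0]],
    [255, [0, 0, 0], [0, 0, 0]],
    [255, [0, 0, 0], [0, 0, 0]],
    [255, [1.3, -0.18, -2.48], [0, 0, 0]],
    [255, [1.34, -0.18, -2.48], [0, 0, 0]],
    [255, [1.34, -0.18, -2.48], [0, 0, 0]],
    [255, [1.1, -0.15, -2.03], [0, 0, 0]],
    [255, [0, 0, 0], [0, 0, 0]],
    [255, [0, 0, 0], [0, 0, 0]]
  ]
}}

```text
time_s: 14.37
position: [0.5297, -0.1569, 0.1364]
tool_rot: [[-0.871, 0.135, 0.472], [0.12, 0.991, -0.062], [-0.476, 0.002, -0.88]]
ft_force: [0.0, 0.1, 0.5]
grip_width: -0.0
```

```bash
python3 - <<'E'
from h import *
st();rel();snap('wrist','w14.png')
E
```

```text
t 14.37 p [ 0.5297 -0.1569  0.1364] yaw_y 82.24 z [ 0.472 -0.062 -0.88 ] F [0.  0.1 0.5] w -0.0
TCP in rim frame mm [-1.69  0.38 16.28] F nest [0.29 0.08 0.47]
```

View pics/w14.png

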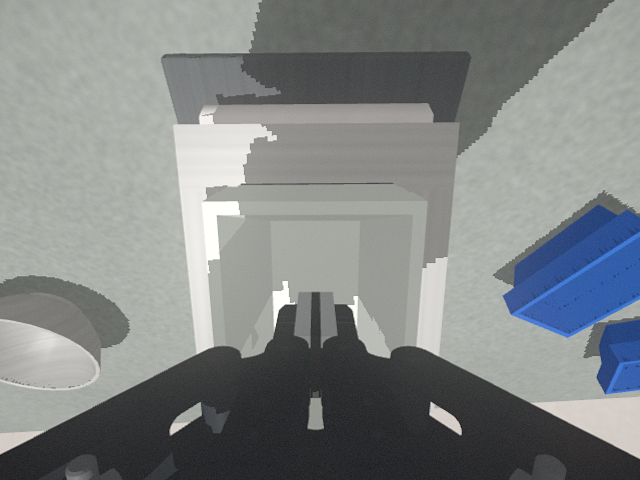

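Request:
{"name": "move_arm", "arguments": {
  "series": [
    [255, [0.12, -0.02, -0.22], [0, 0, 0]],
    [255, [0.12, -0.02, -0.22], [0, 0, 0]],
    [255, [0.12, -0.02, -0.22], [0, 0, 0]],
    [255, [0, 0, 0], [0, 0, 0]]
  ]
}}

```text
time_s: 14.75
position: [0.5335, -0.1579, 0.1308]
tool_rot: [[-0.87, 0.136, 0.474], [0.119, 0.991, -0.064], [-0.478, 0.001, -0.878]]
ft_force: [0.2, 0.7, 0.2]
grip_width: 0.0002
```

Request:
{"name": "move_arm", "arguments": {
  "series": [
    [255, [0.1, -0.01, -0.18], [0, 0, 0]],
    [255, [0, 0, 0], [0, 0, 0]]
  ]
}}

```text
time_s: 14.92
position: [0.5345, -0.1579, 0.1288]
tool_rot: [[-0.87, 0.136, 0.474], [0.119, 0.991, -0.064], [-0.478, 0.001, -0.878]]
ft_force: [-1.2, -0.0, -0.3]
grip_width: -0.0002
```

Request:
{"name": "move_arm", "arguments": {
  "series": [
    [255, [0.1, -0.01, -0.18], [0, 0, 0]],
    [255, [0, 0, 0], [0, 0, 0]]
  ]
}}

```text
time_s: 15.08
position: [0.5356, -0.158, 0.1269]
tool_rot: [[-0.87, 0.136, 0.473], [0.119, 0.991, -0.064], [-0.478, 0.001, -0.879]]
ft_force: [0.3, 0.2, 1.0]
grip_width: -0.0
```

Request:
{"name": "move_arm", "arguments": {
  "series": [
    [255, [0.1, -0.01, -0.18], [0, 0, 0]],
    [255, [0, 0, 0], [0, 0, 0]]
  ]
}}

```text
time_s: 15.25
position: [0.5365, -0.1581, 0.1253]
tool_rot: [[-0.87, 0.135, 0.474], [0.119, 0.991, -0.064], [-0.478, 0.001, -0.878]]
ft_force: [-4.1, 0.4, 4.6]
grip_width: 0.0002
```

```bash
python3 - <<'E'
from h import *
st();rel();o=env.observe();go(o['position'],toolR(YAW))
E
```

```text
t 15.25 p [ 0.5365 -0.1581  0.1253] yaw_y 82.22 z [ 0.474 -0.064 -0.878] F [-4.1  0.4  4.6] w 0.0002
TCP in rim frame mm [-1.01  0.08  3.24] F nest [-1.41 -0.18  5.99]
shift cm [0. 0. 0.] rotvec deg [-0.06 -0.09  0.08]
```

Request:
{"name": "move_arm", "arguments": {
  "series": [
    [255, [0.08, -0.01, -0.14], [0, 0, 0]],
    [255, [0.08, -0.01, -0.14], [0, 0, 0]],
    [255, [0.07, -0.01, -0.14], [0, 0, 0]],
    [255, [0.08, -0.01, -0.14], [0, 0, 0]],
    [255, [0, 0, 0], [0, 0, 0]]
  ]
}}

```text
time_s: 15.67
position: [0.5395, -0.1585, 0.1197]
tool_rot: [[-0.87, 0.136, 0.473], [0.119, 0.991, -0.064], [-0.478, 0.001, -0.878]]
ft_force: [-3.7, 0.4, 6.0]
grip_width: -0.0001
```

Request:
{"name": "move_arm", "arguments": {
  "series": [
    [255, [0.1, -0.01, -0.18], [0, 0, 0]],
    [255, [0, 0, 0], [0, 0, 0]]
  ]
}}

```text
time_s: 15.83
position: [0.5405, -0.1586, 0.1179]
tool_rot: [[-0.87, 0.136, 0.473], [0.119, 0.991, -0.064], [-0.478, 0.001, -0.878]]
ft_force: [-4.0, 0.1, 4.2]
grip_width: 0.0002
```

Request:
{"name": "move_arm", "arguments": {
  "series": [
    [255, [0.1, -0.01, -0.18], [0, 0, 0]],
    [255, [0, 0, 0], [0, 0, 0]]
  ]
}}

```text
time_s: 16.0
position: [0.5415, -0.1587, 0.116]
tool_rot: [[-0.87, 0.136, 0.473], [0.119, 0.991, -0.064], [-0.478, 0.001, -0.879]]
ft_force: [-5.3, -1.2, 4.3]
grip_width: 0.0002
```

```bash
python3 - <<'E'
from h import *
st();rel()
E
```

```text
t 16.0 p [ 0.5415 -0.1587  0.116 ] yaw_y 82.21 z [ 0.473 -0.064 -0.879] F [-5.3 -1.2  4.3] w 0.0002
TCP in rim frame mm [-0.98  0.13 -7.27] F nest [-2.42 -1.89  6.25]
```

Request:
{"name": "move_arm", "arguments": {
  "series": [
    [255, [0.1, -0.01, -0.18], [0, 0, 0]],
    [255, [0, 0, 0], [0, 0, 0]],
    [255, [0.05, -0.01, -0.09], [0, 0, 0]],
    [255, [0, 0, 0], [0, 0, 0]]
  ]
}}

```text
time_s: 16.33
position: [0.543, -0.1589, 0.1133]
tool_rot: [[-0.87, 0.136, 0.473], [0.119, 0.991, -0.064], [-0.478, 0.001, -0.879]]
ft_force: [-4.4, -0.8, 4.6]
grip_width: -0.0002
```

Request:
{"name": "move_arm", "arguments": {
  "series": [
    [255, [0.1, -0.01, -0.18], [0, 0, 0]],
    [255, [0, 0, 0], [0, 0, 0]],
    [255, [0.05, -0.01, -0.09], [0, 0, 0]],
    [255, [0, 0, 0], [0, 0, 0]]
  ]
}}

```text
time_s: 16.67
position: [0.5444, -0.1591, 0.1108]
tool_rot: [[-0.87, 0.135, 0.473], [0.119, 0.991, -0.064], [-0.478, 0.001, -0.879]]
ft_force: [-7.3, -0.1, 6.4]
grip_width: 0.0003
```

Request:
{"name": "move_arm", "arguments": {
  "series": [
    [255, [0.05, -0.01, -0.09], [0, 0, 0]],
    [255, [0, 0, 0], [0, 0, 0]]
  ]
}}

```text
time_s: 16.83
position: [0.5448, -0.1591, 0.1101]
tool_rot: [[-0.87, 0.135, 0.473], [0.119, 0.991, -0.064], [-0.478, 0.001, -0.878]]
ft_force: [-11.1, -0.8, 11.1]
grip_width: 0.0001
```

Request:
{"name": "move_arm", "arguments": {
  "series": [
    [255, [0.04, -0.01, -0.07], [0, 0, 0]],
    [255, [0, 0, 0], [0, 0, 0]],
    [255, [0, 0, 0], [0, 0, 0]]
  ]
}}

```text
time_s: 17.08
position: [0.545, -0.1592, 0.1097]
tool_rot: [[-0.87, 0.135, 0.474], [0.119, 0.991, -0.064], [-0.478, 0.001, -0.878]]
ft_force: [-12.6, 0.4, 14.6]
grip_width: 0.0001
```

Request:
{"name": "move_arm", "arguments": {
  "series": [
    [255, [0.02, 0, -0.03], [0, 0, 0]],
    [255, [0, 0, 0], [0, 0, 0]],
    [255, [0, 0, 0], [0, 0, 0]],
    [255, [0, 0, 0], [0, 0, 0]],
    [255, [0, 0, 0], [0, 0, 0]],
    [255, [0, 0, 0], [0, 0, 0]],
    [255, [0, 0, 0], [0, 0, 0]],
    [255, [0, 0, 0], [0, 0, 0]],
    [255, [0, 0, 0], [0, 0, 0]],
    [255, [0, 0, 0], [0, 0, 0]]
  ]
}}

```text
time_s: 17.92
position: [0.5451, -0.1591, 0.1095]
tool_rot: [[-0.87, 0.135, 0.474], [0.119, 0.991, -0.064], [-0.478, 0.0, -0.878]]
ft_force: [-15.3, 0.7, 14.7]
grip_width: 0.0002
```

```bash
python3 - <<'E'
from h import *
st();rel();s=snap('scene','s15.png');d=snap('wrist','w15.png')
cv2.imwrite('pics/c15.png',np.hstack([cv2.resize(s['color'][160:270,190:290,::-1],(400,440),interpolation=cv2.INTER_CUBIC),cv2.resize(d['color'][100:400,160:460,::-1],(400,440))]))
E
```

```text
t 17.92 p [ 0.5451 -0.1591  0.1095] yaw_y 82.23 z [ 0.474 -0.064 -0.878] F [-15.3   0.7  14.7] w 0.0002
TCP in rim frame mm [ -0.89   0.2  -14.73] F nest [-6.34 -1.33 20.16]
```

View pics/c15.png

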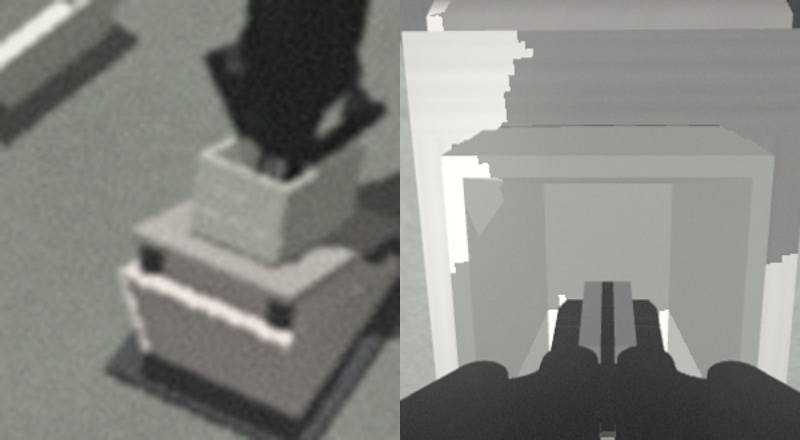

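20 N held for over 0.8 s, and the picture shows the plate resting down on its sleeves. I let go along the slope.

Request:
{"name": "move_arm", "arguments": {
  "series": [
    [255, [-0.1, 0.01, 0.18], [0, 0, 0]],
    [255, [-0.14, 0.02, 0.26], [0, 0, 0]],
    [255, [-0.48, 0.06, 0.88], [0, 0, 0]],
    [255, [-1.43, 0.19, 2.63], [0, 0, 0]],
    [255, [-1.66, 0.22, 3.07], [0, 0, 0]],
    [255, [-1.66, 0.22, 3.07], [0, 0, 0]],
    [255, [-1.66, 0.22, 3.07], [0, 0, 0]],
    [255, [0, 0, 0], [0, 0, 0]],
    [255, [0, 0, 0], [0, 0, 0]],
    [255, [0, 0, 0], [0, 0, 0]]
  ]
}}

```text
time_s: 18.85
position: [0.4742, -0.1497, 0.24]
tool_rot: [[-0.871, 0.136, 0.473], [0.12, 0.991, -0.064], [-0.477, 0.001, -0.879]]
ft_force: [-0.0, 0.4, -0.4]
grip_width: -0.0
```

```bash
python3 - <<'E'
from h import *
st();rel();d=snap('wrist','w16.png');s=snap('scene','s16.png');snap('top','t16.png')
cv2.imwrite('pics/c16.png',cv2.resize(d['color'][130:360,235:395,::-1],None,fx=4,fy=2.6))
cv2.imwrite('pics/c16b.png',cv2.resize(s['color'][160:270,190:310,::-1],None,fx=6,fy=5.4,interpolation=cv2.INTER_CUBIC))
E
```

```text
t 18.85 p [ 0.4742 -0.1497  0.24  ] yaw_y 82.2 z [ 0.473 -0.064 -0.879] F [-0.   0.4 -0.4] w -0.0
TCP in rim frame mm [-1.1800e+00  4.0000e-02  1.3406e+02] F nest [-0.25  0.36 -0.35]
```

View pics/c16.png

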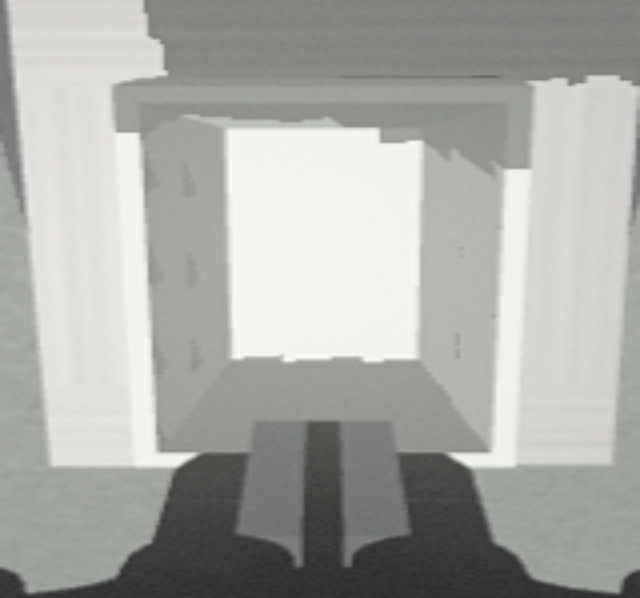

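View pics/c16b.png

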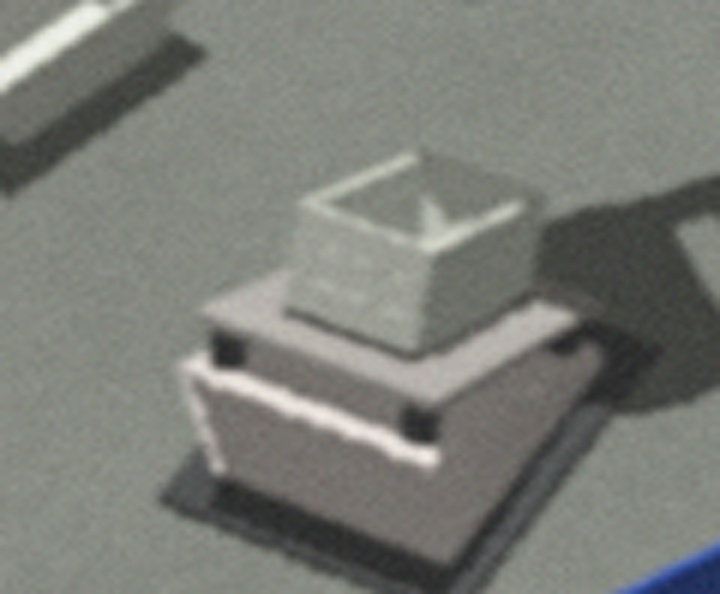

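View pics/t16.png

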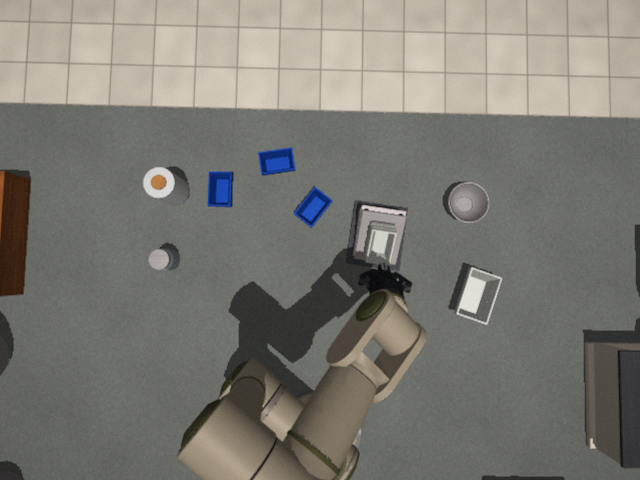

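```bash
python3 - <<'E'
from h import *
d=load('w16.png')
rimfit(d,[(364,309.2),(268.5,309.2),(263.8,162.7),(368.3,162.7)])
C=np.array(d['orientation']);z=.120*d['fx']/(388-247.5)
X=C@np.array([(317.8-d['cx'])/d['fx']*z,(309.2-d['cy'])/d['fy']*z,z])+d['position'];print('plate far edge in RIM frame',(N.T@(X-RIM)*1000).round(1))
t0=load('top0.png')['color'];t1=load('t16.png')['color']
D=(np.abs(t0.astype(int)-t1).sum(2)>90).astype(np.uint8)
for n,(u,v) in dict(big=(479,296),roll=(158,182),bowl=(468,202),jar=(160,259)).items(): print(n,D[v-28:v+28,u-28:u+28].sum())
E
```

```text
rim fixedR [ 0.5298 -0.1581  0.1349] in RIM frame mm [-2.2 -0.8 14.9] res [-0.2 -0.2  0.4  0.  -0.6  0.3  0.5 -0.1]
free:  [-2.2 -0.8 13.8] rot in nest deg [ 0.2 -1.5 -0.1]
plate far edge in RIM frame [ 75.    0.6 -41.7]
big 0
roll 0
bowl 0
jar 0
```

```bash
python3 -c "
from rig import env
print(env.close_job())"
```

```text
the job is handed in; nothing more can be done
None
```

Both loose trays are nested in the loader's fixed tray. I pressed the stack down to the carriage's bottom stop, held it at about 20 N for over 0.8 s, then let go and handed the job in at about 19 s.

**Last checks**
- **Stack position:** with the arm clear, the top rim measures about 57 mm above the carriage plate, against 58 mm ideal. It sits about 2 mm off the nest in x and 1 mm in y, both within limits.
- **Tilt:** one fit with free rotation gave 1.5° of tilt, within my picture noise and under the 3.4° limit. The fit just before the press gave 0.2°.
- **Bottom stop:** this is inferred, not seen directly. Force rose from about 7 N while sliding to 20 N at about 7.5 N/mm, which matches the rubber mounts. The stack dropped about 21 mm from its starting height, so the carriage began about 9 mm down.
- **Bystanders:** the big tray, film roll, bowl and jar show no change in the top view.
- **Irregularities:**
  - Tray 2 was gripped about 4 mm higher than planned, with about 7.5 N of upward force at the grasp. I allowed for this when inserting it.
  - The wrist camera reads about 1 mm off in y, so I compared the two trays within the same picture.

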